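# Hang the injector carrier on the drain rail and slide it home behind the gate

### The arm

A 6-joint arm with a two-finger parallel gripper is mounted at the origin on the work surface. World frame = base frame: x ahead of the robot, y to its left, z up, the work surface at z = 0. Lengths are in m, angles in degrees, forces in N, time in s.
With the tool pointing down it reaches from about 0.3 to 0.75 m from the base axis. Payload 8.5 kg.
Tool frame: the origin (TCP) lies at the very end of the fingers, on their centre line; the grasp point (between the pads) lies 19 mm behind it; x points along the fingers, y is the direction in which the jaws open and shut, and the axes are right-handed (so a half turn about x gives the same grasp; the last joint's range is limited). The gripper opens to 85 mm and grips with 20 to 120 N. Pads are 22 mm wide; open, the fingers measure 114 mm over their backs; the gripper's body (76 mm by 85 mm) begins 54 mm behind the grasp point. The pads swing forward as they close: fully open they stand 13 mm farther back than shut.
Start: joints at [57.68, 21.807, 74.336, -0, 83.858, -12.336], TCP at [0.188, 0.517, 0.193] pointing down, gripper open.
Joint ranges: [-178.18, 178.18], [-50.72, 133.34], [12.68, 142.11], [-81.47, 261.47], [9.98, 163.14], [-165.26, 165.26]. Speed limits (degrees/s): [136.94, 136.94, 180, 180, 180, 180].

### API

Orientations are given as a 3x3 rotation matrix whose columns are the frame's x, y, z axes.
In Python, from rig import sensors, cams, env gives the robot as it stands.
- The arm moves only by the shell command python3 -m crank 'ROWS' [FORCE]. ROWS is a JSON object of lists of equal length, an entry for each row: "hand": the closure in counts, from 0 (fully open) to 255 (shut); "translation": the shift along the tool's x, y, z in m, a list of three; "dr": the turn, a rotation vector about the tool's x, y, z in rad, a list of three. A call has 1 to 5 rows; each row is the pose to reach, as a shift and turn from the pose commanded when the call began, along the tool's axes at that moment; what a row does not reach only later rows make up. A row lasts 1/10 s, in which the tool goes at most 50 mm and 8.59 degrees, less where a joint would pass 70% of its speed; a pose out of reach is approached as far as the arm can. A call with a gripper value outside its range is refused whole. The fingers move at their own pace and stop on an object; FORCE is the grip in N (left out, the last holds). Time passes only in rows, so rows that repeat a pose let the fingers close. It gives the time, the measured TCP pose, the force and the opening at its end, in the units of the state.
- sensors.observe(): the state, without advancing time (a new reading comes with each control period).
- cams.get_image(name): name is "side" or "top"; returns (picture, depth): 400x640x3 uint8, blue, green, red; 400x640 float32, m along the optical axis (not along the pixel's ray), 0 where there is no reading.
- cams.calibration(name): a dict with "vertical_fov" (degrees; the focal length in pixels is half the picture's height over the tangent of half this angle, whatever the lens; pixels are square), "cx", "cy" (the principal point, pixels), "extrinsics" (4x4, takes a point from camera to world coordinates). Camera axes: x right, y down, z forward; pixel columns grow to the right and rows downward; lengths in m; the calibration is good to about 2 mm. A picture is of the moment at which its call begins. calibration takes no time and is no camera call.
- env.close_job(): hands the job in, once; it reports no verdict.
The state is a dict: "time_s": time; "q": joint angles; "qvel": joint speeds; "joint_efforts": joint torques, N m; "position": TCP position; "tool_rot": TCP orientation; "ft_force": force on the tool from outside, world axes, zero at the start; "wrist_torque": the same for the moment, N m; "grip_width": finger opening in m.
Only numpy, scipy, OpenCV 4.12 (cv2) and the standard library are available. Lean on these libraries where they do the work, as an engineer would, in place of code of your own. Each camera call takes 0.05 s, during which the arm holds its last target. There are 200 camera calls.

### The job

Lift the injector carrier off the free-spinning turntable and hook it over the drain rail on the open side, before the sprung gate. Keeping it hooked on the rail, slide it along through the gate and ease it up against the stop collar without ramming it, so the gate snaps shut behind it, then let go and leave it hanging still. Leave everything else where it stands; only the turntable may turn, with the bleeder knob still standing on it.

Things in the scene. Friction and masses are not known exactly. Their poses are not given: they have to be found in the camera images.
- carrier: Injector carrier, about 0.6 kg, 255 mm tall, upright on the turntable. Origin on the foot's underside below the hook; z up, +x from strap to hook lip, y along the rail when hung. Foot 74 (x) x 60 x 22 mm centred at x=6 mm; injector, 34 mm diameter, on it at x=14, top z=120, stub to x=44 at z=90; strap 40 mm wide, x=-17 to -11, up to the hook. Balanced: hangs upright.
- lug (a point): Grip point on the lug, at x=-35, z=227 mm of the carrier: a steel plate 12 mm thick in y, 30 wide, 66 long, leaning 30 degrees from vertical to -x, from (x,z)=(-14,191) to (-47,248). Close along the carrier's y with the tool leaned about 30 degrees, pointing to carrier +x and down: the gallery leaves no room for an upright gripper over the rail.
- hook_seat (a point): Where the rail's axis lies in the hook when hung: carrier x=0, y=0, z=180 mm, same axes. Hook: inverted U, 40 mm wide in y, inside gap x=-11 to 11, roof underside 8 mm above this point, roof 6 mm thick; lip x=11 to 17, down to 18 mm below this point, then a small outward flare to 26 mm below (x to 22).
- rail_mid (a point): On the rail's axis, 215 mm over the bench. Steel bar, 16 mm diameter, 380 mm long along this y, between 30 mm square posts at y=-170 and 210 mm; x away from the robot, z up. Above it all along runs a 40 x 40 mm aluminium fuel gallery (x=-15 to 25, z=85 to 125 mm, unions to z=149). Below: drip tray 14 mm high, x=-55 to 55.
- station: The mark: a dark steel stop collar, 38 mm diameter, 14 thick, fixed on the rail towards its +y end, gate before it. Origin on the rail's axis at the collar's -y face; axes as rail_mid. Home: the hook's +y edge touches this face, hook_seat at y=-20 mm here. Gate bracket hangs from the gallery at y=-96, x=30 to 38 mm. Open side: hook_seat y below -125 mm.
- gate (a joint): Sprung one-way gate flap, 51 mm long, 20 high, on the far (+x) side of the rail, pivot at x=28, y=-96 mm of the station. Rad: 0 shut, growing as the carrier's lip pushes it to +x. A carrier sliding to +y opens it (about 0.3 rad, a few newtons); it snaps back behind the lip only in the last 5 mm before the stop.
- gate_tip (a point): Free end of the gate flap, at x = 12, y = -48 mm of the station when shut (3 mm rounded end).
- turntable_top (a point): Centre of the top of the round aluminium turntable, 180 mm diameter, top 32 mm over the bench; it spins freely about the vertical, at the slightest push. The carrier stands off centre on it.
- bleeder_knob: Black plastic bleeder knob, 42 mm diameter, 36 mm tall, standing on the turntable. Origin at its underside. Not to be touched.
- spare_injector: Bystander: spare stainless injector, 140 mm long along its x, 30 mm thick, lying on the bench. Origin at its underside.
- crush_washer: Bystander: copper crush washer, 38 mm diameter, 5 mm thick, lying flat.
- manifold_block: Bystander: aluminium manifold block 120 x 60 x 45 mm. Origin at its underside.
- spanner: Bystander: steel spanner 150 mm long along its x, lying on the bench.
- filter_can: Bystander: grey fuel filter can, 76 mm diameter, 120 mm tall.
- beaker: Bystander: steel beaker, 80 mm diameter, 90 mm tall.

How it is judged:
By the outcome, as a careful person would: the job done as asked, in the order asked, and still so for the second after the job is handed in, with the robot touching nothing.
It also fails if it takes over 51 s, if anything falls off the work surface, if the arm or the gripper's body presses on something with over 40 N, if the wrist force passes 120 N, or if a joint passes its speed limit or range.

## Working session

There is one attempt and no reset: what is moved stays moved. The work goes in short steps, Python scripts to look and compute and a shell command to move; the robot and the scene stay as the last step left them, time stands still between calls to the robot, and variables do not carry over. Pictures are saved under pics/ and viewed, about 8 in all and at most 12, crops included, and the job is handed in when it is done.

```bash
ls; mkdir -p pics
python3 - <<'E'
from rig import sensors,cams,env
import cv2,numpy as np
for n in("side","top"):
    p,d=cams.get_image(n); cv2.imwrite(f"pics/{n}0.png",p); np.save(f"pics/{n}0.npy",d)
    print(n,{k:np.round(v,4).tolist() for k,v in cams.calibration(n).items()})
print(sensors.observe())
E
```

```text
pics
side {'vertical_fov': 55.8413, 'cx': 318.3963, 'cy': 200.2083, 'extrinsics': [[0.7907, -0.3453, 0.5055, 0.101], [-0.6122, -0.4524, 0.6485, -0.659], [0.0048, -0.8223, -0.5691, 0.7449], [0.0, 0.0, 0.0, 1.0]]}
top {'vertical_fov': 49.4224, 'cx': 319.1306, 'cy': 205.2544, 'extrinsics': [[0.0017, -0.9936, 0.113, 0.4713], [-0.9999, -0.0033, -0.0141, -0.0354], [0.0144, -0.1129, -0.9935, 1.4211], [0.0, 0.0, 0.0, 1.0]]}
{'time_s': 0.1, 'q': array([ 5.76809703e+01,  2.18378351e+01,  7.43792937e+01,  1.17774170e-03,
        8.38577281e+01, -1.23367952e+01]), 'qvel': array([ 0.15097138, -0.01554052, -0.07600735, -0.09911506, -0.00936082,
        0.02129751]), 'joint_efforts': array([ 3.57974757e-03, -4.49219263e+01, -2.31657493e+01, -1.77625216e-04,
        3.63241015e-03,  2.68908373e-06]), 'position': array([0.18778827, 0.51662157, 0.19237352]), 'tool_rot': array([[-7.15768958e-04,  3.41730384e-01,  9.39797761e-01],
       [-1.09317529e-03,  9.39797173e-01, -3.41731003e-01],
       [-9.99999146e-01, -1.27196414e-03, -2.99106430e-04]]), 'ft_force': array([0.73258805, 0.66923378, 0.94722761]), 'wrist_torque': array([-0.05811224,  0.00013736,  0.01319026]), 'grip_width': 0.08512659246376784}
```

View pics/side0.png

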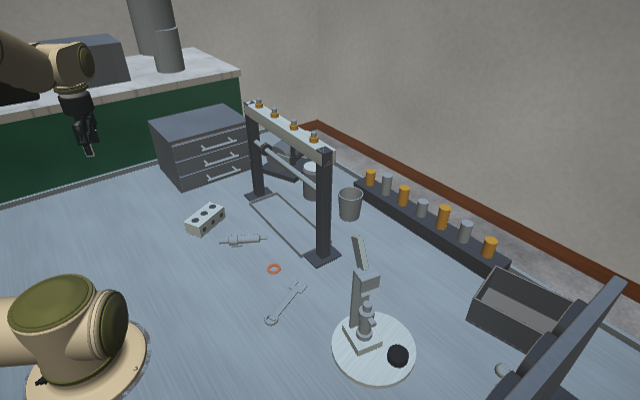

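View pics/top0.png

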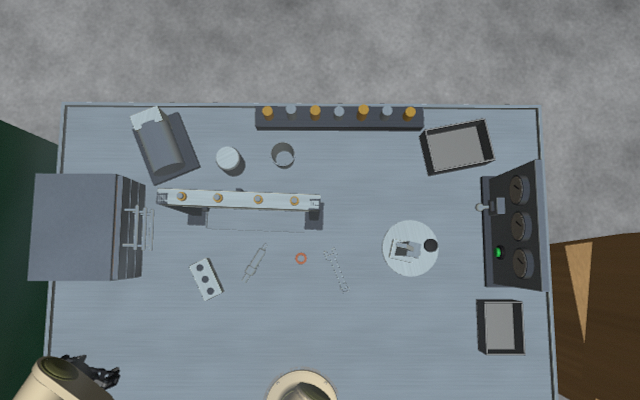

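Side view: the carrier stands on the turntable (lug ≈ (360,252), hook ≈ (366,282), knob (398,355)), and the rail stand has posts at ≈ (256,150) and (325,205). Top view: carrier ≈ (405,250), turntable centre ≈ (410,248), gallery from (160,195) to (322,203). I'll measure from the depth next.

```bash
cat > h.py <<'E'
import numpy as np,cv2
from rig import cams
def K(n):
    c=cams.calibration(n); return 200/np.tan(np.radians(c["vertical_fov"])/2),c["cx"],c["cy"],np.array(c["extrinsics"])
def cloud(n,d):
    f,cx,cy,T=K(n); v,u=np.indices(d.shape)
    P=np.stack([(u-cx)/f*d,(v-cy)/f*d,d],-1)@T[:3,:3].T+T[:3,3]; P[d==0]=np.nan; return P
def ray(n,u,v,z):
    f,cx,cy,T=K(n); r=T[:3,:3]@[(u-cx)/f,(v-cy)/f,1]; return T[:3,3]+r*(z-T[2,3])/r[2]
def proj(n,p):
    f,cx,cy,T=K(n); q=T[:3,:3].T@(np.asarray(p)-T[:3,3]); return q[0]/q[2]*f+cx,q[1]/q[2]*f+cy
E
python3 - <<'E'
from h import *
import numpy as np
np.set_printoptions(precision=4,suppress=True)
s=cv2.imread("pics/side0.png");t=cv2.imread("pics/top0.png")
a=cv2.resize(s[225:390,320:425],None,fx=3.6,fy=3.6,interpolation=2)
b=cv2.resize(t[215:280,375:445],None,fx=5.8,fy=4.5,interpolation=2)
c=cv2.resize(s[90:270,235:345],None,fx=3.3,fy=3.3,interpolation=2)
m=np.zeros((600,800,3),np.uint8);m[:594,:378]=a;m[:594,400:763]=c
cv2.imwrite("pics/m1.png",m)
cv2.imwrite("pics/m2.png",np.vstack([cv2.resize(t[180:240,145:335],(798,252),interpolation=2),cv2.resize(t[210:285,375:450],(330,330),interpolation=2).repeat(1,0) if 0 else np.hstack([cv2.resize(t[210:285,370:450],(352,330),interpolation=2),np.zeros((330,446,3),np.uint8)])]))
C={n:cloud(n,np.load(f"pics/{n}0.npy")) for n in("side","top")}
for n in C:
    P=C[n].reshape(-1,3)
    # gallery / bench / turntable
    f=lambda lo,hi,x0,x1,y0,y1:P[(P[:,2]>lo)&(P[:,2]<hi)&(P[:,0]>x0)&(P[:,0]<x1)&(P[:,1]>y0)&(P[:,1]<y1)]
    print(n,"bench z",np.median(f(-.02,.02,.3,.5,-.1,.1)[:,2]))
    for lo,hi in((.02,.045),(.045,.07),(.07,.12),(.12,.15),(.15,.2),(.2,.235),(.235,.262),(.262,.285),(.285,.31),(.31,.345),(.345,.4)):
        Q=f(lo,hi,.2,.75,-.45,-.12)
        if len(Q)>5: print(n,lo,len(Q),"med",np.median(Q,0),"min",np.percentile(Q,2,0),"max",np.percentile(Q,98,0))
    for lo,hi in((.2,.235),(.29,.35),(.35,.375)):
        Q=f(lo,hi,.3,.75,-.1,.5)
        if len(Q)>5: print(n,"G",lo,len(Q),"med",np.median(Q,0),"min",np.percentile(Q,2,0),"max",np.percentile(Q,98,0))
E
```

```text
side bench z -0.0007764455616554033
side 0.02 3779 med [ 0.4707 -0.3663  0.0318] min [ 0.4086 -0.4355  0.0235] max [ 0.734  -0.2726  0.0404]
side 0.045 1204 med [ 0.4869 -0.3533  0.0558] min [ 0.4521 -0.4443  0.0461] max [ 0.7376 -0.2858  0.0691]
side 0.07 391 med [ 0.4783 -0.3311  0.0882] min [ 0.4699 -0.4463  0.0709] max [ 0.7429 -0.2934  0.1187]
side 0.12 378 med [ 0.4779 -0.3268  0.1328] min [ 0.4683 -0.3555  0.1213] max [ 0.5057 -0.2949  0.1492]
side 0.15 308 med [ 0.4792 -0.3236  0.1863] min [ 0.4639 -0.3356  0.1506] max [ 0.5    -0.2926  0.1994]
side 0.2 521 med [ 0.4835 -0.3202  0.2249] min [ 0.4645 -0.3335  0.2018] max [ 0.5062 -0.2872  0.2333]
side 0.235 183 med [ 0.4889 -0.2952  0.2491] min [ 0.4835 -0.3087  0.2359] max [ 0.4954 -0.267   0.2612]
side 0.262 156 med [ 0.492  -0.2818  0.2738] min [ 0.4872 -0.2937  0.2629] max [ 0.5006 -0.2579  0.2845]
side 0.285 10 med [ 0.4953 -0.2783  0.2862] min [ 0.4902 -0.2812  0.2852] max [ 0.4995 -0.2754  0.2872]
side G 0.2 883 med [0.6021 0.1503 0.2195] min [ 0.5841 -0.0556  0.2016] max [0.6391 0.339  0.2336]
side G 0.29 2073 med [0.5
[... 724 characters left out ...]
 0.2 175 med [ 0.4845 -0.313   0.2255] min [ 0.4655 -0.3297  0.2072] max [ 0.5066 -0.2919  0.233 ]
top 0.235 20 med [ 0.4883 -0.2983  0.2487] min [ 0.4842 -0.3076  0.2364] max [ 0.4939 -0.2738  0.2596]
top 0.262 62 med [ 0.4946 -0.2691  0.2786] min [ 0.4867 -0.293   0.2628] max [ 0.5043 -0.2549  0.2846]
top 0.285 9 med [ 0.4942 -0.2779  0.2869] min [ 0.492  -0.281   0.2856] max [ 0.4989 -0.2734  0.2905]
top G 0.2 147 med [0.5969 0.2172 0.2196] min [ 0.5828 -0.044   0.2038] max [0.6039 0.3474 0.2337]
top G 0.29 2563 med [0.6069 0.152  0.3399] min [ 0.5849 -0.0454  0.3086] max [0.6326 0.3468 0.3449]
top G 0.35 244 med [0.6093 0.1107 0.3559] min [0.5978 0.0038 0.3503] max [0.6225 0.2966 0.3675]
```

View pics/m1.png

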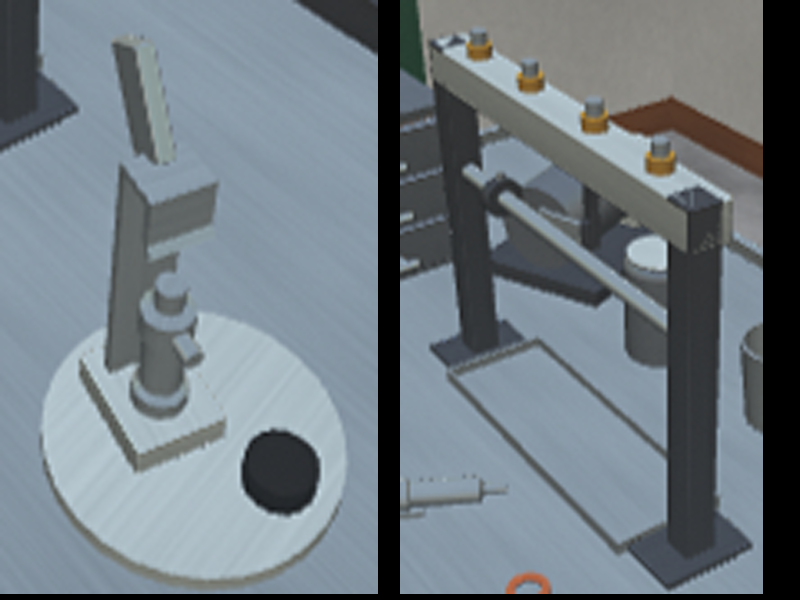

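View pics/m2.png

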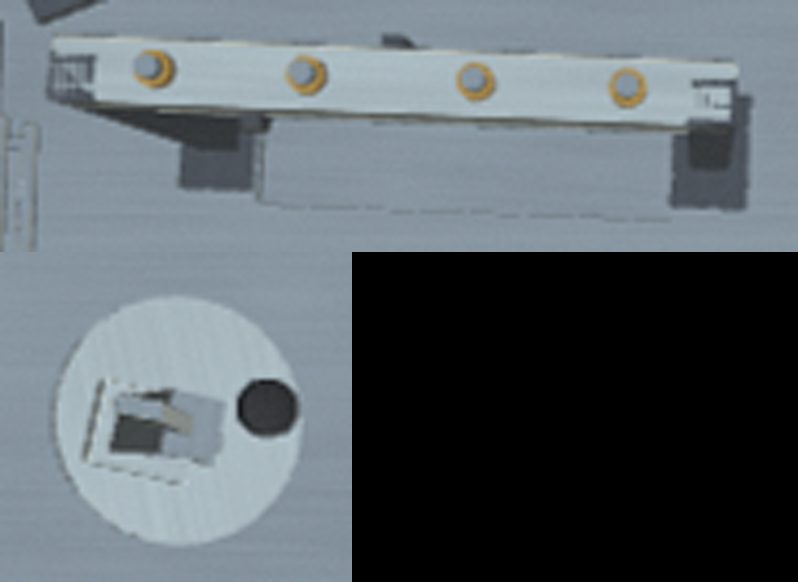

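Views: crop m1 shows the carrier's lip side facing right, the lug leaning left/back, and a dark collar on the rail near the far post at crop (503,190), i.e. full-image (266,147). In m2 the strap is at the left (+y) and the lip at the right, so carrier +x ≈ world −y, and the knob lies beyond the lip. Next I'll fit these more closely.

Run:
```python
from h import *
np.set_printoptions(precision=4,suppress=True)
R={}
for n in("side","top"):
    im=cv2.imread(f"pics/{n}0.png"); P=cloud(n,np.load(f"pics/{n}0.npy"))
    def sel(lo,hi,x0,x1,y0,y1): return P[(P[...,2]>lo)&(P[...,2]<hi)&(P[...,0]>x0)&(P[...,0]<x1)&(P[...,1]>y0)&(P[...,1]<y1)]
    box=lambda Q:cv2.minAreaRect((Q[:,:2]*1000).astype(np.float32))
    H=sel(.222,.231,.44,.53,-.36,-.27); print(n,"hooktop",len(H),H[:,2].mean(),box(H))
    F=sel(.050,.058,.42,.56,-.37,-.25); print(n,"foottop",len(F),F[:,2].mean(),box(F))
    L=sel(.235,.285,.46,.53,-.33,-.24); c,v=L.mean(0),np.linalg.svd(L-L.mean(0))[2]; print(n,"lug",len(L),c,v[0],v[2])
    T=sel(.0285,.0355,.38,.62,-.47,-.23); (x,y),r=cv2.minEnclosingCircle((T[:,:2]*1000).astype(np.float32)); print(n,"table",x,y,r)
    k=(im.max(2)<60)&(np.abs(P[...,0]-.5)<.12)&(np.abs(P[...,1]+.37)<.12)&(P[...,2]>.06)&(P[...,2]<.075); print(n,"knob",k.sum(),P[k].mean(0))
    G=sel(.336,.344,.55,.66,-.1,.4); b=box(G); print(n,"gal",len(G),G[:,2].mean(),b)
    # rail pts
    Q=sel(.2,.232,.58,.625,-.02,.33)
    br=np.array([np.r_[yy,Q[(abs(Q[:,1]-yy)<.008)].mean(0),Q[(abs(Q[:,1]-yy)<.008)].min(0)[[0,2]],Q[(abs(Q[:,1]-yy)<.008)].max(0)[[0,2]],(abs(Q[:,1]-yy)<.008).sum()] for yy in np.arange(-.01,.33,.016) if (abs(Q[:,1]-yy)<.008).sum()>3])
    print(br)
```

```text
side hooktop 300 0.22570740714293944 ((488.88958740234375, -306.3457946777344), (50.4631462097168, 40.935943603515625), 76.3165283203125)
side foottop 466 0.05384196862461819 ((485.3275146484375, -319.1294250488281), (75.4875717163086, 60.76619338989258), 75.82907104492188)
side lug 339 [ 0.4906 -0.2864  0.26  ] [-0.1282 -0.6263 -0.769 ] [-0.9903  0.0385  0.1337]
side table 494.4307861328125 -346.46539306640625 91.1491470336914
side knob 319 [ 0.4994 -0.4073  0.0663]
side gal 831 0.33901926666331217 ((610.63427734375, 149.7094268798828), (411.62982177734375, 40.49453353881836), 87.85980987548828)
[[-0.01    0.595  -0.0074  0.2176  0.5931  0.2116  0.6006  0.2222 16.    ]
 [ 0.006   0.597   0.0063  0.219   0.5922  0.2104  0.6052  0.2238 27.    ]
 [ 0.022   0.5974  0.0217  0.2193  0.5929  0.2103  0.607   0.2239 24.    ]
 [ 0.038   0.5992  0.0374  0.2193  0.5942  0.2124  0.6089  0.2235 26.    ]
 [ 0.054   0.5988  0.0535  0.2187  0.5945  0.2101  0.609   0.2245 25.    ]
 [ 0.07    0.6002  0.0702  0.2186  0.5956  0.2099  0.6098  0.2231 25.    ]
 [ 0.086   0.6007  0.0862  0.219   0.5955  0.2
[... 2097 characters left out ...]
 0.5969  0.2217  6.    ]
 [ 0.134   0.5969  0.1337  0.2199  0.5967  0.2188  0.597   0.2214  5.    ]
 [ 0.15    0.5971  0.1493  0.2175  0.5967  0.2129  0.5975  0.2207  6.    ]
 [ 0.182   0.5995  0.185   0.2193  0.5991  0.2167  0.5998  0.2233  4.    ]
 [ 0.198   0.5996  0.1977  0.2182  0.5993  0.2143  0.6     0.221   5.    ]
 [ 0.214   0.5995  0.2128  0.2187  0.5993  0.2175  0.5997  0.2207  6.    ]
 [ 0.262   0.5955  0.2603  0.2219  0.5906  0.2038  0.6021  0.2314 28.    ]
 [ 0.278   0.6021  0.2792  0.2188  0.602   0.2169  0.6023  0.22    4.    ]
 [ 0.294   0.6022  0.2921  0.2171  0.6019  0.2148  0.6025  0.2204  5.    ]
 [ 0.326   0.6009  0.3259  0.2192  0.5964  0.201   0.6046  0.2316 14.    ]]
```

```bash
cat >> h.py <<'E'
from scipy.spatial.transform import Rotation as Ro
from rig import sensors
np.set_printoptions(precision=4,suppress=True)
RM=np.array([.6045,.1305,.215]); RX=np.array([.9993,-.0366,0]); RY=np.array([.0366,.9993,0])
def toolR(yaw,lean=30):  # carrier yaw (deg)
    c=np.array([np.cos(np.radians(yaw)),np.sin(np.radians(yaw)),0]); l=np.radians(lean)
    x=np.sin(l)*c-np.cos(l)*np.array([0,0,1]); y=np.cross([0,0,1],c); return np.column_stack([x,y,np.cross(x,y)])
def go(p,R,s=None):
    s=s or sensors.observe(); R0=s["tool_rot"]
    print("t",s["time_s"],"tr",R0.T@(np.asarray(p)-s["position"]),"dr",Ro.from_matrix(R0.T@R).as_rotvec(),"F",s["ft_force"])
E
python3 - <<'E'
from h import *
P=cloud("side",np.load("pics/side0.npy")).reshape(-1,3)
D=(P-RM); a=D@RY; x=D@RX; z=D[:,2]; r=np.hypot(x,z)
m=(r>10.5e-3)&(r<24e-3)&(abs(x)<.022)&(a>.03)&(a<.17)&(x<.008)
print("collar",m.sum(),np.percentile(a[m],[0,2,10,50,90,98,100]))
m=(x>.009)&(x<.045)&(abs(z)<.03)&(a>-.1)&(a<.19); 
for q in np.arange(-.1,.19,.01):
    k=m&(abs(a-q)<.005)
    if k.sum()>1: print("gate/brkt",round(q,3),k.sum(),x[k].min(),x[k].max(),z[k].min(),z[k].max())
Rt=toolR(-104); pre=np.array([.5037,-.2443,.3204])
go(pre,Rt); go([.33,.12,.42],Rt)
E
```

```text
collar 64 [0.1187 0.1219 0.1229 0.1257 0.133  0.1371 0.1393]
gate/brkt 0.02 56 0.02377103554943408 0.04046179741128171 -0.019454356258718192 0.029793969706850748
gate/brkt 0.03 24 0.02330544715167606 0.03295859817614257 -0.015447386188033568 0.02712489312730368
gate/brkt 0.04 20 0.01946834854945347 0.030726630951904768 -0.014547739122877795 0.00507956544823604
gate/brkt 0.05 12 0.017213864747374717 0.026532966688041684 -0.007686395165886234 0.004900388109567583
gate/brkt 0.06 11 0.014571816212090801 0.021097459940381317 -0.004088252294323996 0.005970849013796936
gate/brkt 0.07 7 0.012234733553626876 0.015822431630689995 -0.0025327540253904657 0.00642117002356643
gate/brkt 0.08 3 0.01151282601413388 0.014756538461161163 0.0032338857402789134 0.005922297155141892
gate/brkt 0.12 5 0.0100693504287501 0.018019201170767746 -0.003950932666887869 0.015472687450210437
gate/brkt 0.13 9 0.009090052152560884 0.019871927846802136 -0.00404530306611442 0.015504962142941142
t 0.1 tr [-0.1274 -0.6073  0.5569] dr [ 1.4305 -0.4248 -0.382 ] F [0.7326 0.6692 0.9472]
t 0.1 tr [-0.2273 -0.3244  0.2691] dr [ 1.4305 -0.4248 -0.382 ] F [0.7326 0.6692 0.9472]
```

```bash
python3 -m crank '{"hand":[0,0,0,0,0],"translation":[[-0.045,-0.02,0.015],[-0.09,-0.05,0.035],[-0.13,-0.085,0.065],[-0.17,-0.12,0.095],[-0.2,-0.16,0.125]],"dr":[[0.14,-0.04,-0.035],[0.28,-0.08,-0.075],[0.42,-0.125,-0.11],[0.56,-0.165,-0.15],[0.7,-0.21,-0.185]]}'
python3 - <<'E'
from h import *
Rt=toolR(-104); go([.33,.12,.42],Rt); go([.5037,-.2443,.3204],Rt)
E
```

```text
time_s: 0.6
position: [0.2409, 0.3531, 0.3723]
tool_rot: [[0.04, 0.872, 0.488], [-0.268, 0.48, -0.835], [-0.963, -0.097, 0.253]]
ft_force: [0.9, 0.4, 0.7]
grip_width: 0.0852
t 0.6 tr [ 0.0201 -0.0389  0.2502] dr [ 0.7279 -0.2176 -0.1987] F [0.8575 0.4423 0.745 ]
t 0.6 tr [ 0.2205 -0.0527  0.6142] dr [ 0.7279 -0.2176 -0.1987] F [0.8575 0.4423 0.745 ]
```

```bash
python3 -m crank '{"hand":[0,0,0,0,0],"translation":[[0.0,-0.008,0.05],[0.01,-0.015,0.1],[0.015,-0.024,0.15],[0.02,-0.03,0.2],[0.02,-0.039,0.25]],"dr":[[0.13,-0.04,-0.035],[0.27,-0.08,-0.07],[0.41,-0.12,-0.11],[0.55,-0.16,-0.15],[0.69,-0.205,-0.185]]}'
python3 - <<'E'
from h import *
Rt=toolR(-104); go([.5037,-.2443,.3204],Rt)
E
```

```text
time_s: 1.1
position: [0.3297, 0.124, 0.4168]
tool_rot: [[-0.107, 0.98, -0.171], [-0.477, -0.201, -0.856], [-0.873, -0.01, 0.488]]
ft_force: [0.8, 0.8, 0.9]
grip_width: 0.0854
t 1.1 tr [0.2411 0.2454 0.2384] dr [ 0.0415 -0.0132 -0.0121] F [0.8061 0.812  0.9222]
```

```bash
python3 -m crank '{"hand":[0,0,0,0,0],"translation":[[0.02,0.03,0.03],[0.045,0.055,0.055],[0.075,0.08,0.08],[0.1,0.11,0.11],[0.13,0.135,0.135]],"dr":[[0.01,-0.005,-0.005],[0.02,-0.01,-0.01],[0.04,-0.013,-0.012],[0.04,-0.013,-0.012],[0.04,-0.013,-0.012]]}'
python3 -m crank '{"hand":[0,0,0,0,0],"translation":[[0.03,0.03,0.03],[0.055,0.06,0.055],[0.085,0.09,0.08],[0.1,0.1,0.095],[0.1,0.1,0.095]],"dr":[[0,0,0],[0,0,0],[0,0,0],[0,0,0],[0,0,0]]}'
python3 - <<'E'
from h import *
p,d=cams.get_image("side"); t,e=cams.get_image("top"); cv2.imwrite("pics/s1.png",p); cv2.imwrite("pics/t1.png",t); np.save("pics/side1.npy",d)
m=np.hstack([cv2.resize(p[170:370,300:440],(400,571),interpolation=2),cv2.resize(t[190:304,365:445],(400,571),interpolation=2)]);cv2.imwrite("pics/m3.png",m)
Rt=toolR(-104); go([.5037,-.2443,.3204],Rt); go([.4928,-.2879,.2425],Rt)
E
```

```text
time_s: 1.6
position: [0.4266, -0.0801, 0.3673]
tool_rot: [[-0.117, 0.972, -0.204], [-0.484, -0.236, -0.843], [-0.867, -0.0, 0.498]]
ft_force: [-0.2, 0.9, -0.2]
grip_width: 0.0855
time_s: 2.1
position: [0.4918, -0.2325, 0.3258]
tool_rot: [[-0.123, 0.971, -0.205], [-0.482, -0.239, -0.843], [-0.868, -0.005, 0.497]]
ft_force: [-0.7, 0.3, -0.0]
grip_width: 0.0855
t 2.2 tr [0.0119 0.015  0.006 ] dr [ 0.006  -0.003  -0.0016] F [-0.6672  0.9834  0.793 ]
t 2.2 tr [0.1019 0.0148 0.0062] dr [ 0.006  -0.003  -0.0016] F [-0.6672  0.9834  0.793 ]
```

View pics/m3.png

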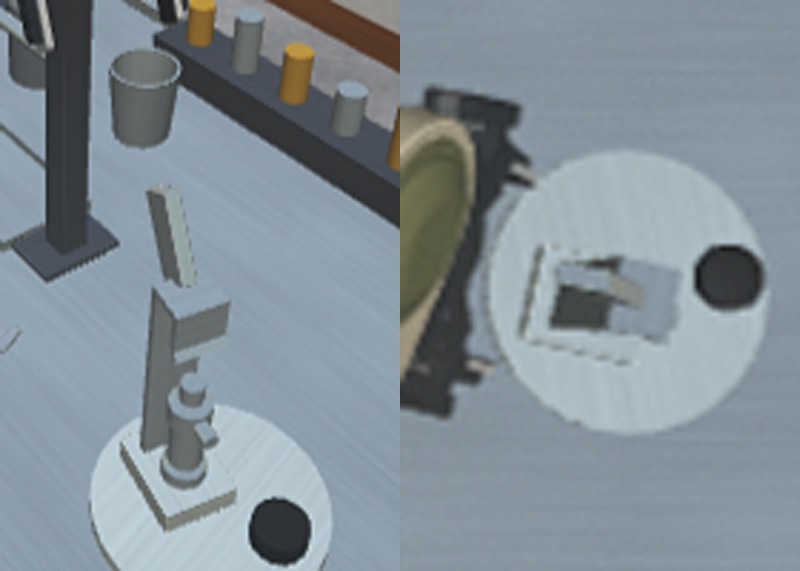

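Fingertips straddle the lug from behind in the top view, at crop (523,178) and (480,370). The lug is at (560–640, 268–295), and the turntable and knob have not moved. I'll correct sideways first, then advance along the tool axis.

```bash
python3 -m crank '{"hand":[0,0,0,0,0],"translation":[[0.01,0.015,0.006],[0.012,0.015,0.006],[0.035,0.015,0.006],[0.055,0.015,0.006],[0.055,0.015,0.006]],"dr":[[0.006,-0.003,-0.002],[0.006,-0.003,-0.002],[0.006,-0.003,-0.002],[0.006,-0.003,-0.002],[0.006,-0.003,-0.002]]}'
python3 - <<'E'
from h import *
p,d=cams.get_image("side"); np.save("pics/side2.npy",d); cv2.imwrite("pics/s2.png",p)
Rt=toolR(-104); go([.4928,-.2879,.2425],Rt)
# lug lateral check in carrier frame, from three clouds
o=np.array([.48665,-.3127,.032]); cx=np.array([-.242,-.970,0]); cy=np.array([.970,-.242,0])
for n,f in(("side","side0"),("top","top0"),("side","side2")):
    Q=cloud(n,np.load(f"pics/{f}.npy")).reshape(-1,3)-o
    x,y,z=Q@cx,Q@cy,Q[:,2]; u=-.5*(x+.035)+.866*(z-.227); w=.866*(x+.035)+.5*(z-.227)
    m=(abs(u)<.02)&(abs(w)<.022)&(abs(y)<.02)
    print(f,m.sum(),"y",np.percentile(y[m],[1,10,50,90,99]),"w",np.percentile(w[m],[2,50,98]))
cv2.imwrite("pics/m4.png",cv2.resize(p[200:300,310:420],(660,600),interpolation=2))
E
```

```text
time_s: 2.7
position: [0.4977, -0.2644, 0.2817]
tool_rot: [[-0.123, 0.97, -0.207], [-0.484, -0.241, -0.841], [-0.866, -0.003, 0.499]]
ft_force: [0.1, 0.7, 0.1]
grip_width: 0.0853
t 2.75 tr [0.0475 0.0003 0.0006] dr [ 0.0011 -0.0001  0.0003] F [0.2838 0.0973 0.6573]
side0 234 y [-0.0064 -0.0059 -0.0048  0.0031  0.0057] w [-0.0119  0.0129  0.0164]
top0 30 y [-0.0069 -0.0067 -0.0034  0.0032  0.0049] w [-0.0085  0.014   0.0157]
side2 233 y [-0.0064 -0.006  -0.0047  0.0037  0.0058] w [-0.012   0.0122  0.0168]
```

View pics/m4.png

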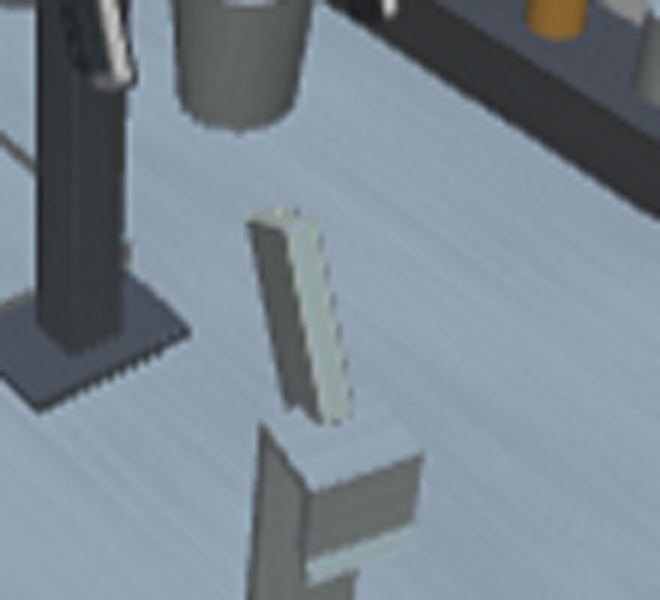

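Run:
```python
from h import *
s=sensors.observe(); R=s["tool_rot"]; p=s["position"]
for b in (0,.013,.04):
  print(b,[np.round(proj("side",p-b*R[:,0]+k*R[:,1]),1) for k in(-.0425,0,.0425)])
print(s["position"],proj("side",[.4977,-.2739,.28]))
C=cloud("side",np.load("pics/side2.npy"))
for u,v in((326,211),(328,212),(374,200),(375,201)): print(u,v,C[v,u])
```

```text
0 [array([335.3, 239.5]), array([355.3, 233.7]), array([374.6, 228.1])]
0.013 [array([333.9, 232.8]), array([354.1, 227.1]), array([373.4, 221.6])]
0.04 [array([331.1, 218.7]), array([351.4, 213.3]), array([370.9, 208.1])]
[ 0.4984 -0.2643  0.2833] (np.float64(358.3695166944976), np.float64(237.7333178184589))
326 211 [ 0.4529 -0.2303  0.3373]
328 212 [ 0.4568 -0.2314  0.334 ]
374 200 [ 0.5476 -0.258   0.3372]
375 201 [ 0.55   -0.2587  0.3343]
```

Run:
```python
from h import *
C=cloud("side",np.load("pics/side0.npy")); print(proj("side",[.188,.5166,.1924]))
m=(abs(C[...,0]-.188)<.09)&(abs(C[...,1]-.517)<.09)&(C[...,2]>.1)&(C[...,2]<.27); Q=C[m]
for z in np.arange(.18,.27,.008):
    k=abs(Q[:,2]-z)<.004
    if k.any(): print(round(z,3),k.sum(),Q[k].min(0),Q[k].max(0))
C=cloud("side",np.load("pics/side2.npy")); s=sensors.observe();R=s["tool_rot"]
Q=(C.reshape(-1,3)-s["position"])@R; m=(abs(Q[:,1])<.07)&(abs(Q[:,2])<.06)&(Q[:,0]<.02)&(Q[:,0]>-.12); Q=Q[m]
for x in np.arange(-.12,.02,.008):
    k=abs(Q[:,0]-x)<.004
    if k.any(): print("tool x",round(x,3),k.sum(),Q[k].min(0)[1:],Q[k].max(0)[1:])
s0=cv2.imread("pics/side0.png");s2=cv2.imread("pics/s2.png")
cv2.imwrite("pics/m5.png",np.hstack([cv2.resize(s0[85:185,40:140],(400,400),interpolation=2),cv2.resize(s2[140:240,300:400],(400,400),interpolation=2)]))
```

```text
(np.float64(98.32854876996663), np.float64(163.97965554519013))
0.244 22 [0.1631 0.4655 0.2409] [0.214  0.5592 0.2475]
0.252 50 [0.1634 0.4613 0.2481] [0.2169 0.5597 0.2558]
0.26 49 [0.1631 0.4588 0.2564] [0.2159 0.5622 0.2637]
0.268 32 [0.1643 0.4585 0.2641] [0.2151 0.5582 0.2699]
tool x -0.12 137 [-0.0698 -0.0148] [0.0697 0.02  ]
tool x -0.112 261 [-0.07   -0.0149] [0.0696 0.0198]
tool x -0.104 181 [-0.0696 -0.0143] [0.0696 0.0173]
tool x -0.096 136 [-0.0698 -0.0129] [0.0696 0.017 ]
tool x -0.088 87 [-0.0605 -0.0107] [0.0598 0.0159]
tool x -0.08 88 [-0.0558 -0.0094] [0.0567 0.0128]
tool x -0.072 92 [-0.0561 -0.011 ] [0.0573 0.013 ]
tool x -0.064 90 [-0.056  -0.0094] [0.0572 0.014 ]
tool x -0.056 71 [-0.0555 -0.0107] [0.0558 0.0127]
tool x -0.048 19 [-0.0491 -0.0091] [0.0478 0.0112]
tool x 0.0 4 [-0.0025 -0.0103] [0.0022 0.0144]
tool x 0.008 60 [-0.0061 -0.0128] [0.0055 0.0184]
tool x 0.016 48 [-0.0061 -0.0132] [0.0064 0.0177]
```

View pics/m5.png

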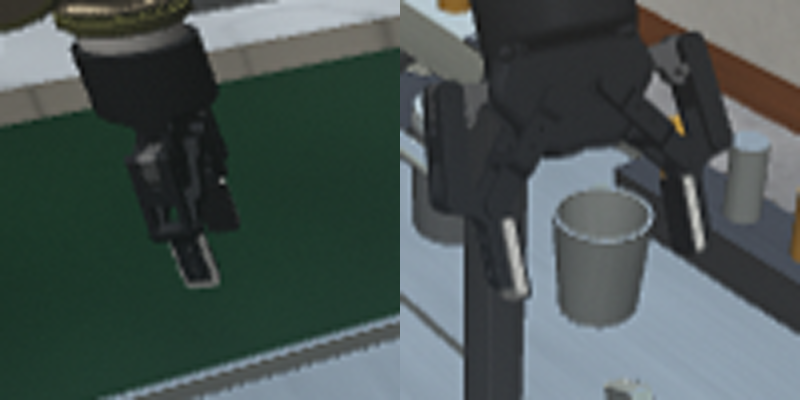

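Picture m5 shows pad tips at crop (515,295) and (700,245), well above the lug top (628,385). The tips lie about 48 mm behind the reported TCP, where the opening swing explains only 13 mm. I'll check that against the gripper body and the other camera before trusting either number.

Run:
```python
from h import *
s=sensors.observe();R=s["tool_rot"]
print("top",); t,e=cams.get_image("top")
for n,C in (("side",cloud("side",np.load("pics/side2.npy"))),("top",cloud("top",e))):
    Q=(C.reshape(-1,3)-s["position"])@R; b=Q[(abs(Q[:,1])<.02)&(abs(Q[:,2])<.06)&(Q[:,0]<-.02)&(Q[:,0]>-.2)]
    print(n,"body front x",np.percentile(b[:,0],[90,97,99,100]) if len(b) else 0)
    m=(abs(Q[:,1])<.065)&(abs(Q[:,1])>.03)&(abs(Q[:,2])<.03)&(Q[:,0]<.03)&(Q[:,0]>-.12); f=Q[m]
    print(n,"finger end x",np.sort(f[:,0])[-6:], "y of last",f[np.argsort(f[:,0])[-6:],1])
```

```text
top
side body front x [-0.1189 -0.112  -0.1099 -0.1087]
side finger end x [-0.0503 -0.0503 -0.0502 -0.0499 -0.0495 -0.0494] y of last [ 0.0426  0.0439 -0.0487  0.0428  0.047   0.0447]
top body front x [-0.1705 -0.1335 -0.1284 -0.1248]
top finger end x [-0.0577 -0.0576 -0.0573 -0.0573 -0.0568 -0.0517] y of last [ 0.0489  0.0426 -0.0454  0.044   0.0536  0.0428]
```

Both features, body front (−109 mm seen against −73 mm stated) and open finger ends (−49 against −13), give the same 36 mm. So the real fingertip sits 36 mm short of the reported TCP along the tool x, which also fits the start pose. I'll build that in and advance.

```bash
cat >> h.py <<'E'
OFF=.036   # real tip is OFF short of the reported TCP
_go=go
def go(p,R): _go(np.asarray(p)+OFF*R[:,0],R)
E
python3 -m crank '{"hand":[0,0,0,0,0],"translation":[[0.02,0,0.001],[0.04,0,0.001],[0.06,0,0.001],[0.075,0,0.001],[0.083,0,0.001]],"dr":[[0,0,0],[0,0,0],[0,0,0],[0,0,0],[0,0,0]]}'
python3 - <<'E'
from h import *
p,d=cams.get_image("side"); 
s=sensors.observe(); C=cloud("side",d); Q=(C.reshape(-1,3)-s["position"])@s["tool_rot"]
m=(abs(Q[:,1])<.065)&(abs(Q[:,1])>.03)&(abs(Q[:,2])<.03)&(Q[:,0]<.0)&(Q[:,0]>-.12); print("finger end",np.sort(Q[m][:,0])[-4:])
m=(abs(Q[:,1])<.012)&(abs(Q[:,2])<.03)&(Q[:,0]<.03)&(Q[:,0]>-.1); print("lug in tool y",np.percentile(Q[m][:,1],[1,99]),"x",np.percentile(Q[m][:,0],[1,99]),"z",np.percentile(Q[m][:,2],[1,99]))
go([.4928,-.2879,.2425],toolR(-104))
cv2.imwrite("pics/m6.png",cv2.resize(p[190:310,300:420],(600,600),interpolation=2))
E
```

```text
time_s: 3.3
position: [0.4889, -0.3062, 0.2123]
tool_rot: [[-0.12, 0.971, -0.209], [-0.486, -0.241, -0.84], [-0.866, 0.001, 0.5]]
ft_force: [-0.2, -0.4, 0.1]
grip_width: 0.0855
finger end [-0.0525 -0.0524 -0.0519 -0.0515]
lug in tool y [-0.0115  0.0114] x [-0.0796  0.0291] z [-0.0195  0.0266]
t 3.35 tr [-0.0003 -0.0004 -0.0009] dr [ 0.0006  0.0002 -0.0003] F [ 0.3179 -0.003  -1.0579]
```

View pics/m6.png

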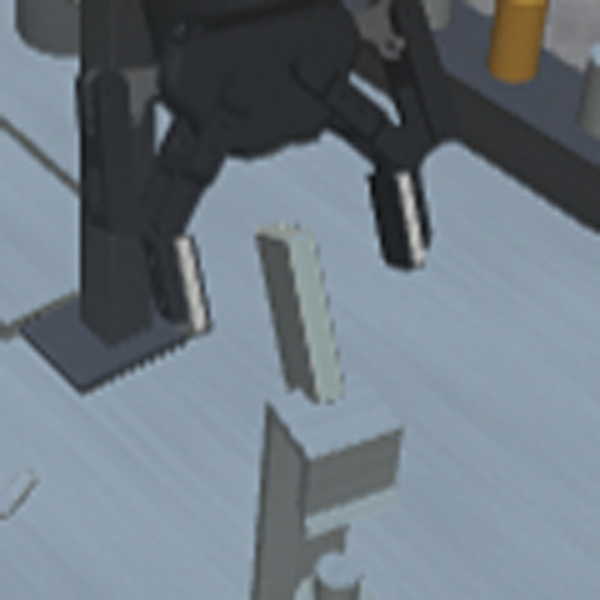

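The pads now straddle the lug, at crop (190,285) and (410,220) with the lug at (300,310), centred. Closing gently.

```bash
python3 -m crank '{"hand":[60,110,150,180,195],"translation":[[0,0,0],[0,0,0],[0,0,0],[0,0,0],[0,0,0]],"dr":[[0,0,0],[0,0,0],[0,0,0],[0,0,0],[0,0,0]]}' 30
python3 -m crank '{"hand":[205,215,225,240,255],"translation":[[0,0,0],[0,0,0],[0,0,0],[0,0,0],[0,0,0]],"dr":[[0,0,0],[0,0,0],[0,0,0],[0,0,0],[0,0,0]]}' 30
python3 -m crank '{"hand":[255,255,255],"translation":[[0,0,0],[0,0,0],[0,0,0]],"dr":[[0,0,0],[0,0,0],[0,0,0]]}' 100
python3 - <<'E'
from h import *
p,d=cams.get_image("side"); t,e=cams.get_image("top"); cv2.imwrite("pics/s3.png",p);cv2.imwrite("pics/t3.png",t)
go([.4928,-.2879,.2425],toolR(-104)); R=sensors.observe()["tool_rot"]; print("lift 60 in tool",R.T@[0,0,.06])
P=cloud("top",e); F=P[(P[...,2]>.05)&(P[...,2]<.058)&(abs(P[...,0]-.487)<.07)&(abs(P[...,1]+.315)<.06)]; print("foot",cv2.minAreaRect((F[:,:2]*1000).astype(np.float32)))
P=cloud("side",d); F=P[(P[...,2]>.05)&(P[...,2]<.058)&(abs(P[...,0]-.487)<.07)&(abs(P[...,1]+.315)<.06)]; print("foot",cv2.minAreaRect((F[:,:2]*1000).astype(np.float32)))
E
```

```text
time_s: 3.85
position: [0.4888, -0.3063, 0.2123]
tool_rot: [[-0.12, 0.97, -0.209], [-0.486, -0.241, -0.84], [-0.866, 0.001, 0.5]]
ft_force: [-0.8, -0.3, 0.1]
grip_width: 0.0201
time_s: 4.35
position: [0.4886, -0.3063, 0.212]
tool_rot: [[-0.121, 0.97, -0.209], [-0.486, -0.241, -0.84], [-0.866, 0.0, 0.5]]
ft_force: [-1.7, 1.4, 1.5]
grip_width: 0.0116
time_s: 4.65
position: [0.4887, -0.3064, 0.2122]
tool_rot: [[-0.12, 0.97, -0.209], [-0.486, -0.241, -0.84], [-0.866, 0.001, 0.5]]
ft_force: [-1.4, 2.2, 4.5]
grip_width: 0.0102
t 4.75 tr [ 0.0003 -0.0005 -0.0012] dr [ 0.0001  0.0005 -0.0009] F [-1.0435  2.8107  4.7683]
lift 60 in tool [-0.0519  0.      0.03  ]
foot ((459.8038635253906, -332.3808288574219), (31.15717315673828, 17.390880584716797), 75.9285659790039)
foot ((486.09564208984375, -318.6995849609375), (75.18582916259766, 60.426090240478516), 76.08892822265625)
```

```bash
cat >> h.py <<'E'
def car(o,yaw):
    R=toolR(yaw); c=np.array([np.cos(np.radians(yaw)),np.sin(np.radians(yaw)),0])
    go(np.asarray(o)-.035*c+[0,0,.227]+.019*R[:,0],R)
E
python3 -m crank '{"hand":[255,255,255,255,255],"translation":[[-0.003,0,0.002],[-0.009,0,0.005],[-0.02,0,0.0115],[-0.035,0,0.02],[-0.052,0,0.03]],"dr":[[0,0,0],[0,0,0],[0,0,0],[0,0,0],[0,0,0]]}'
python3 - <<'E'
from h import *
p,d=cams.get_image("side"); P=cloud("side",d)
for lo,hi,nm in((.108,.12,"foot"),(.28,.292,"hook"),(.028,.036,"table")):
    F=P[(P[...,2]>lo)&(P[...,2]<hi)&(abs(P[...,0]-.487)<.1)&(abs(P[...,1]+.33)<.1)]; print(nm,len(F),F[:,2].mean() if len(F) else 0,cv2.minAreaRect((F[:,:2]*1000).astype(np.float32)))
car([.487,-.313,.092],-104)
car([.42,-.11,.092],-53); car([.52,.093,.09],-2.1)
E
```

```text
time_s: 5.25
position: [0.4886, -0.3061, 0.2727]
tool_rot: [[-0.121, 0.97, -0.209], [-0.485, -0.241, -0.841], [-0.866, -0.0, 0.5]]
ft_force: [0.6, -1.0, -6.3]
grip_width: 0.0111
foot 546 0.11391283159860723 ((485.9012145996094, -318.52911376953125), (74.8912353515625, 60.83076095581055), 76.1106948852539)
hook 344 0.2858463703664125 ((489.751953125, -305.6391906738281), (51.74452590942383, 41.58846664428711), 75.3366470336914)
table 3781 0.03185914238032128 ((492.0149841308594, -351.28314208984375), (171.6446990966797, 179.62652587890625), 61.97956085205078)
t 5.3 tr [ 0.0043 -0.0009 -0.0037] dr [-0.0023  0.0023 -0.0053] F [-1.7071 -1.0714 -2.0178]
t 5.3 tr [-0.0857 -0.1208 -0.1573] dr [-0.7725  0.0047  0.4409] F [-1.7071 -1.0714 -2.0178]
t 5.3 tr [-0.1916 -0.0742 -0.3443] dr [-1.5407  0.0067  0.887 ] F [-1.7071 -1.0714 -2.0178]
```

```bash
python3 -m crank '{"hand":[255,255,255,255,255],"translation":[[-0.006,-0.009,-0.012],[-0.017,-0.025,-0.032],[-0.031,-0.043,-0.057],[-0.045,-0.064,-0.083],[-0.06,-0.085,-0.11]],"dr":[[-0.055,0,0.03],[-0.155,0,0.09],[-0.28,0,0.16],[-0.405,0,0.23],[-0.53,0,0.3]]}'
python3 - <<'E'
from h import *
car([.42,-.11,.092],-53);car([.43,-.05,.092],-35)
E
```

```text
time_s: 5.8
position: [0.4354, -0.1628, 0.2686]
tool_rot: [[0.176, 0.932, 0.316], [-0.467, 0.362, -0.807], [-0.867, -0.005, 0.499]]
ft_force: [0.5, -0.1, -5.2]
grip_width: 0.0113
t 5.8 tr [-0.0333  0.0027 -0.0524] dr [-0.2358 -0.0021  0.1419] F [ 0.455  -0.0777 -5.2029]
t 5.8 tr [-0.0591  0.0316 -0.0968] dr [-0.5081 -0.0029  0.2986] F [ 0.455  -0.0777 -5.2029]
```

```bash
python3 -m crank '{"hand":[255,255,255,255,255],"translation":[[-0.012,0.006,-0.019],[-0.024,0.012,-0.038],[-0.036,0.018,-0.058],[-0.048,0.025,-0.077],[-0.059,0.032,-0.097]],"dr":[[-0.1,0,0.06],[-0.2,0,0.12],[-0.305,0,0.18],[-0.405,0,0.24],[-0.508,-0.003,0.299]]}'
python3 - <<'E'
from h import *
car([.47,.06,.085],-2.1); car([.52,.093,.08],-2.1)
E
```

```text
time_s: 6.3
position: [0.425, -0.0459, 0.2716]
tool_rot: [[0.41, 0.574, 0.709], [-0.288, 0.819, -0.497], [-0.866, -0.0, 0.501]]
ft_force: [0.0, 0.6, -6.6]
grip_width: 0.0111
t 6.3 tr [-0.0089  0.1084 -0.0298] dr [-0.4976  0.0008  0.2878] F [ 0.0439  0.5685 -6.6113]
t 6.3 tr [ 0.0064  0.1641 -0.0132] dr [-0.4976  0.0008  0.2878] F [ 0.0439  0.5685 -6.6113]
```

```bash
python3 -m crank '{"hand":[255,255,255,255,255],"translation":[[-0.002,0.021,-0.006],[-0.004,0.043,-0.012],[-0.006,0.065,-0.018],[-0.008,0.087,-0.024],[-0.009,0.108,-0.03]],"dr":[[-0.1,0,0.058],[-0.2,0,0.115],[-0.3,0,0.173],[-0.4,0,0.23],[-0.498,0.001,0.288]]}'
python3 -m crank '{"hand":[255,255],"translation":[[0,0,0],[0,0,0]],"dr":[[0,0,0],[0,0,0]]}'
python3 - <<'E'
from h import *
p,d=cams.get_image("side"); t,e=cams.get_image("top"); cv2.imwrite("pics/s4.png",p);cv2.imwrite("pics/t4.png",t);np.save("pics/side4.npy",d)
car([.47,.06,.085],-2.1); car([.524,.096,.08],-2.1)
P=cloud("side",d)
for lo,hi,nm in((.10,.112,"foot"),(.27,.285,"hook")):
    F=P[(P[...,2]>lo)&(P[...,2]<hi)&(abs(P[...,0]-.47)<.06)&(abs(P[...,1]-.06)<.06)]; print(nm,len(F),F[:,2].mean() if len(F) else 0,cv2.minAreaRect((F[:,:2]*1000).astype(np.float32)))
m=np.hstack([cv2.resize(p[90:270,215:345],(433,600),interpolation=2),cv2.resize(t[160:290,260:339],(365,600),interpolation=2)]);cv2.imwrite("pics/m7.png",m)
E
```

```text
time_s: 6.8
position: [0.4628, 0.0598, 0.2641]
tool_rot: [[0.499, 0.036, 0.866], [-0.018, 0.999, -0.031], [-0.866, -0.001, 0.499]]
ft_force: [-0.5, 0.8, -6.9]
grip_width: 0.0106
time_s: 7.0
position: [0.4628, 0.0586, 0.264]
tool_rot: [[0.498, 0.042, 0.866], [-0.021, 0.999, -0.036], [-0.867, -0.0, 0.499]]
ft_force: [-0.2, -0.2, -5.7]
grip_width: 0.0108
t 7.1 tr [-0.0004  0.0017 -0.0004] dr [-0.0047 -0.0005  0.0028] F [-0.1293 -0.6449 -6.5079]
t 7.1 tr [0.0301 0.04   0.0426] dr [-0.0047 -0.0005  0.0028] F [-0.1293 -0.6449 -6.5079]
foot 270 0.10479484456011834 ((473.1108093261719, 53.745750427246094), (60.47607421875, 74.16354370117188), 85.84535217285156)
hook 162 0.2768767993095538 ((459.5107421875, 54.958740234375), (40.800621032714844, 52.4477653503418), 89.8536376953125)
```

View pics/m7.png

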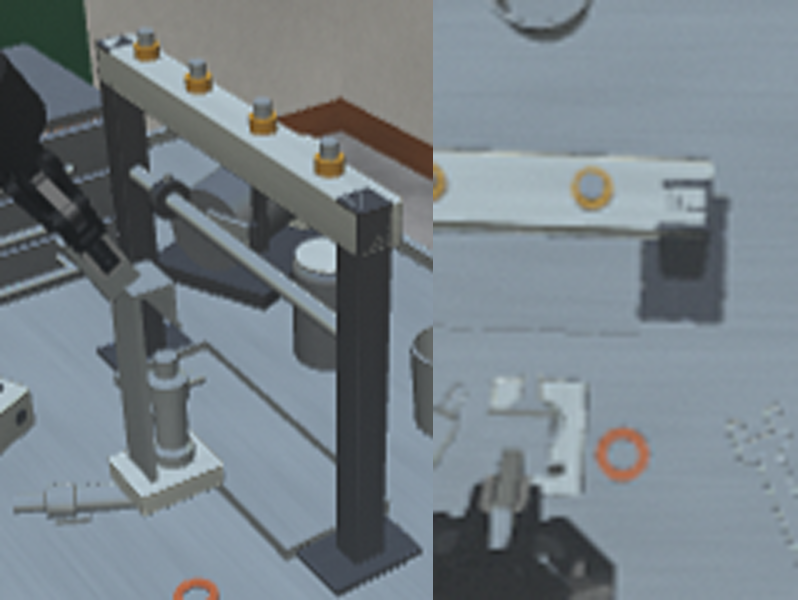

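Side view: the carrier is upright in the gripper, lip toward the rail (hook top ≈ crop (145,275)), with the foot over the bench and clear of the spare injector. I'll check the edges precisely before entering.

Run:
```python
from h import *
P=cloud("side",np.load("pics/side4.npy")).reshape(-1,3)
D=P-[.470,.0583,0]; X=D@RX; Y=D@RY; Z=P[:,2]
def rep(n,m): print(n,m.sum(),"x",np.percentile(X[m],[1,99]),"y",np.percentile(Y[m],[1,99]),"z",np.percentile(Z[m],[5,50,95]))
b=(abs(X)<.07)&(abs(Y)<.05)
rep("foot top (-31..43, +-30, .107)",b&(Z>.100)&(Z<.110))
rep("hook top (x -17..17,+-20,.279)",b&(Z>.272)&(Z<.285)&(X>-.014))
rep("lip front",b&(Z>.245)&(Z<.268)&(X>.005))
for zz in(.13,.16,.19,.22,.25): rep(f"strap -y face z={zz}",b&(abs(Z-zz)<.008)&(X<-.005)&(X>-.03))
m=b&(Z>.100)&(Z<.110)
for x0 in(-.03,-.015,0,.015,.03,.04):
    k=m&(abs(X-x0)<.004); print(x0,"ymin",Y[k].min() if k.any() else 0,"ymax",Y[k].max() if k.any() else 0)
car([.524,.096,.08],-2.1)
```

```text
foot top (-31..43, +-30, .107) 260 x [-0.0333  0.0388] y [-0.0337  0.0254] z [0.1013 0.1046 0.1076]
hook top (x -17..17,+-20,.279) 103 x [-0.0135  0.0155] y [-0.0232  0.017 ] z [0.2727 0.2764 0.2807]
lip front 47 x [0.0085 0.0156] y [-0.0238  0.0102] z [0.2457 0.2539 0.266 ]
strap -y face z=0.13 41 x [-0.0196 -0.0133] y [-0.0235  0.0156] z [0.1229 0.1303 0.1368]
strap -y face z=0.16 41 x [-0.0196 -0.0134] y [-0.0233  0.0154] z [0.1532 0.1592 0.167 ]
strap -y face z=0.19 45 x [-0.0193 -0.0144] y [-0.024   0.0164] z [0.1831 0.1897 0.1971]
strap -y face z=0.22 47 x [-0.0197 -0.0134] y [-0.0249  0.0178] z [0.2136 0.2205 0.2275]
strap -y face z=0.25 51 x [-0.0194 -0.0126] y [-0.0235  0.0185] z [0.2436 0.2505 0.257 ]
-0.03 ymin -0.03242341969832239 ymax 0.02620795487664791
-0.015 ymin -0.03273981613142041 ymax 0.025005660822419087
0 ymin -0.033069289948294174 ymax -0.0024048957160510195
0.015 ymin -0.033686230914663134 ymax -0.01699407469960789
0.03 ymin -0.035523141290679225 ymax 0.000960602468489447
0.04 ymin -0.03318404785431229 ymax 0.018795501845628632
t 7.1 tr [0.0301 0.04   0.0426] dr [-0.0047 -0.0005  0.0028] F [-0.1293 -0.6449 -6.5079]
```

```bash
cat >> h.py <<'E'
_car=car; BIAS=np.array([.002,.0035,.0025])
def hang(a,x,raise_): # carrier hook_seat at rail a (m from rail_mid), x off, raised
    _car(RM+a*RY+x*RX+[0,0,raise_-.18]+BIAS,-2.1)
E
python3 - <<'E'
from h import *
hang(-.0375,-.075,.047)
E
```

```text
t 7.1 tr [0.0292 0.0435 0.0501] dr [-0.0047 -0.0005  0.0028] F [-0.1293 -0.6449 -6.5079]
```

```bash
python3 -m crank '{"hand":[255,255,255,255,255],"translation":[[0.006,0.01,0.01],[0.014,0.02,0.024],[0.022,0.032,0.038],[0.027,0.041,0.046],[0.029,0.0435,0.05]],"dr":[[-0.005,0,0.003],[-0.005,0,0.003],[-0.005,0,0.003],[-0.005,0,0.003],[-0.005,0,0.003]]}'
python3 -m crank '{"hand":[255],"translation":[[0,0,0]],"dr":[[0,0,0]]}'
python3 - <<'E'
from h import *
p,d=cams.get_image("side"); P=cloud("side",d).reshape(-1,3)
D=P-RM; X=D@RX+.075; Y=D@RY+.0375; Z=P[:,2]
def rep(n,m): print(n,m.sum(),"x",np.percentile(X[m],[1,99]),"y",np.percentile(Y[m],[1,99]),"z",np.percentile(Z[m],[5,50,95]))
b=(abs(X)<.06)&(abs(Y)<.05)
rep("foot top exp z .104",b&(Z>.096)&(Z<.110)); rep("hook top exp .276",b&(Z>.269)&(Z<.283)&(X>-.014)); rep("strap x -17..-11,+-20",b&(abs(Z-.16)<.01)&(X<-.005)&(X>-.03)); rep("lip",b&(abs(Z-.255)<.01)&(X>.005))
hang(-.0375,-.075,.047);hang(-.0375,0,.047);
E
```

```text
time_s: 7.6
position: [0.5233, 0.1003, 0.2639]
tool_rot: [[0.499, 0.035, 0.866], [-0.017, 0.999, -0.031], [-0.866, 0.001, 0.5]]
ft_force: [0.2, 0.5, -7.0]
grip_width: 0.0109
time_s: 7.7
position: [0.5229, 0.0999, 0.264]
tool_rot: [[0.499, 0.035, 0.866], [-0.017, 0.999, -0.031], [-0.866, 0.0, 0.5]]
ft_force: [-0.6, 0.7, -6.7]
grip_width: 0.0108
foot top exp z .104 265 x [-0.032   0.0415] y [-0.0305  0.0298] z [0.0972 0.1041 0.1077]
hook top exp .276 91 x [-0.0131  0.0174] y [-0.0197  0.02  ] z [0.2718 0.2766 0.2796]
strap x -17..-11,+-20 53 x [-0.0182 -0.0114] y [-0.0208  0.0234] z [0.151  0.1599 0.169 ]
lip 45 x [0.0107 0.0177] y [-0.0195  0.018 ] z [0.2462 0.2537 0.2638]
t 7.75 tr [ 0.0002 -0.0002  0.    ] dr [ 0.0009 -0.0005 -0.001 ] F [ 0.5725  0.2956 -6.7938]
t 7.75 tr [ 0.0377 -0.0002  0.065 ] dr [ 0.0009 -0.0005 -0.001 ] F [ 0.5725  0.2956 -6.7938]
```

Aligned to within 1 mm. I'll enter under the gallery, then lower most of the way.

```bash
python3 -m crank '{"hand":[255,255,255,255,255],"translation":[[0.005,0,0.009],[0.014,0,0.024],[0.024,0,0.041],[0.033,0,0.057],[0.038,0,0.065]],"dr":[[0,0,0],[0,0,0],[0,0,0],[0,0,0],[0,0,0]]}'
python3 -m crank '{"hand":[255],"translation":[[0,0,0]],"dr":[[0,0,0]]}'
python3 - <<'E'
from h import *
hang(-.0375,0,.047);hang(-.0375,0,.008);
p,d=cams.get_image("side"); P=cloud("side",d).reshape(-1,3)
D=P-RM; X=D@RX; Y=D@RY+.0375; Z=P[:,2]
def rep(n,m): print(n,m.sum(),"x",np.percentile(X[m],[1,99]),"y",np.percentile(Y[m],[1,99]),"z",np.percentile(Z[m],[5,50,95]))
b=(abs(X)<.06)&(abs(Y)<.05)
rep("strap x -17..-11,+-20",b&(abs(Z-.16)<.01)&(X<-.005)&(X>-.03)); rep("lip",b&(abs(Z-.255)<.01)&(X>.005))
E
```

```text
time_s: 8.25
position: [0.5971, 0.0968, 0.2622]
tool_rot: [[0.494, 0.036, 0.869], [-0.017, 0.999, -0.031], [-0.869, 0.0, 0.494]]
ft_force: [-33.2, 0.2, -2.7]
grip_width: 0.0107
time_s: 8.35
position: [0.597, 0.0969, 0.2612]
tool_rot: [[0.494, 0.036, 0.869], [-0.017, 0.999, -0.031], [-0.869, 0.001, 0.494]]
ft_force: [-3.3, 0.4, -11.7]
grip_width: 0.011
t 8.35 tr [-0.002  -0.0001  0.0019] dr [ 0.0005 -0.0069 -0.0009] F [ -3.3429   0.4108 -11.685 ]
t 8.35 tr [ 0.0319 -0.0001 -0.0174] dr [ 0.0005 -0.0069 -0.0009] F [ -3.3429   0.4108 -11.685 ]
strap x -17..-11,+-20 51 x [-0.0204 -0.0159] y [-0.0209  0.0207] z [0.1511 0.1603 0.1694]
lip 35 x [0.009  0.0142] y [-0.021   0.0118] z [0.2457 0.2531 0.2631]
```

The 33 N in −x came from the lug edge meeting the gallery: at 47 mm raise its edge reaches x = −12 at gallery height, inside −15. The window is 34–40 mm. I'll back off, drop to about 38 mm and re-enter.

```bash
python3 -m crank '{"hand":[255,255,255,255,255],"translation":[[-0.004,0,-0.007],[-0.005,0,-0.0085],[-0.002,0,-0.0105],[0.003,0,-0.013],[0.003,0,-0.013]],"dr":[[0,0,0],[0,0,0],[0,0,0],[0,0,0],[0,0,0]]}'
python3 - <<'E'
from h import *
hang(-.0375,0,.038);
p,d=cams.get_image("side"); P=cloud("side",d).reshape(-1,3); cv2.imwrite("pics/s5.png",p)
D=P-RM; X=D@RX; Y=D@RY+.0375; Z=P[:,2]
def rep(n,m): print(n,m.sum(),"x",np.percentile(X[m],[1,99]),"y",np.percentile(Y[m],[1,99]),"z",np.percentile(Z[m],[5,50,95]))
b=(abs(X)<.06)&(abs(Y)<.05)
for z in(.12,.16,.22): rep("strap",b&(abs(Z-z)<.01)&(X<-.005)&(X>-.04))
rep("lip",b&(abs(Z-.245)<.01)&(X>.0)); rep("hooktop exp .267",b&(Z>.259)&(Z<.274)&(X>-.02)); rep("foot exp .095",b&(Z>.088)&(Z<.100))
E
```

```text
time_s: 8.9
position: [0.588, 0.0977, 0.2537]
tool_rot: [[0.499, 0.035, 0.866], [-0.017, 0.999, -0.031], [-0.867, 0.001, 0.499]]
ft_force: [0.4, 0.1, -5.6]
grip_width: 0.0106
t 8.9 tr [ 0.0037 -0.0006  0.0089] dr [ 0.0009 -0.0014 -0.0014] F [ 0.4114  0.07   -5.634 ]
strap 70 x [-0.0284 -0.0051] y [-0.0189  0.0207] z [0.1113 0.1202 0.1289]
strap 68 x [-0.0281 -0.0063] y [-0.0201  0.0193] z [0.1518 0.1604 0.1692]
strap 85 x [-0.028  -0.0052] y [-0.0472  0.0182] z [0.2115 0.2178 0.229 ]
lip 45 x [0.0005 0.0089] y [-0.0201  0.0148] z [0.2355 0.2439 0.2532]
hooktop exp .267 72 x [-0.0185  0.0081] y [-0.0196  0.0231] z [0.2614 0.2662 0.2691]
foot exp .095 227 x [-0.0421  0.031 ] y [-0.0301  0.0301] z [0.0894 0.0943 0.0984]
```

Free again: no tilt, raise ≈ 37.5 mm, x ≈ −10 mm. I'll ease in by 9.5 mm.

```bash
python3 -m crank '{"hand":[255,255,255,255],"translation":[[0.0012,0,0.002],[0.003,0,0.005],[0.0045,0,0.008],[0.0047,0,0.0083]],"dr":[[0,0,0],[0,0,0],[0,0,0],[0,0,0]]}'
python3 - <<'E'
from h import *
hang(-.0375,0,.038);hang(-.0375,0,.006)
E
```

```text
time_s: 9.35
position: [0.5985, 0.0973, 0.2549]
tool_rot: [[0.5, 0.035, 0.865], [-0.017, 0.999, -0.031], [-0.866, 0.001, 0.5]]
ft_force: [-0.4, 0.3, -6.4]
grip_width: 0.011
t 9.35 tr [-0.0005 -0.0006 -0.0007] dr [ 0.0009  0.0006 -0.0014] F [-0.383   0.2828 -6.3826]
t 9.35 tr [ 0.0273 -0.0006 -0.0168] dr [ 0.0009  0.0006 -0.0014] F [-0.383   0.2828 -6.3826]
```

No contact. Lowering to about 6 mm above seat.

```bash
python3 -m crank '{"hand":[255,255,255,255,255],"translation":[[0.003,0,-0.002],[0.009,0,-0.0055],[0.016,0,-0.0095],[0.023,0,-0.014],[0.027,0,-0.0165]],"dr":[[0,0,0],[0,0,0],[0,0,0],[0,0,0],[0,0,0]]}'
python3 -m crank '{"hand":[255],"translation":[[0,0,0]],"dr":[[0,0,0]]}'
python3 - <<'E'
from h import *
hang(-.0375,0,.0)
p,d=cams.get_image("side"); P=cloud("side",d).reshape(-1,3); cv2.imwrite("pics/s6.png",p)
D=P-RM; X=D@RX; Y=D@RY+.0375; Z=P[:,2]
def rep(n,m): print(n,m.sum(),"x",np.percentile(X[m],[1,99]),"y",np.percentile(Y[m],[1,99]),"z",np.percentile(Z[m],[5,50,95]))
b=(abs(X)<.06)&(abs(Y)<.05)
rep("strap",b&(abs(Z-.14)<.02)&(X<-.005)&(X>-.03)); rep("hooktop exp .229",b&(Z>.224)&(Z<.244)&(X>-.014)); rep("foot exp .057",b&(Z>.05)&(Z<.068))
cv2.imwrite("pics/m8.png",cv2.resize(p[90:270,215:345],(433,600),interpolation=2))
E
```

```text
time_s: 9.85
position: [0.5966, 0.0975, 0.2216]
tool_rot: [[0.498, 0.035, 0.866], [-0.017, 0.999, -0.031], [-0.867, 0.001, 0.498]]
ft_force: [-0.5, -1.5, -5.8]
grip_width: 0.0107
time_s: 9.95
position: [0.5967, 0.0975, 0.222]
tool_rot: [[0.498, 0.035, 0.866], [-0.017, 0.999, -0.031], [-0.867, 0.001, 0.498]]
ft_force: [-0.1, -0.1, -5.9]
grip_width: 0.0106
t 9.95 tr [ 0.0049 -0.0006 -0.0017] dr [ 0.001  -0.0018 -0.0014] F [-0.0923 -0.0801 -5.9476]
strap 104 x [-0.0193 -0.012 ] y [-0.0196  0.0242] z [0.1219 0.1408 0.1569]
hooktop exp .229 88 x [-0.0132  0.0164] y [-0.021   0.0212] z [0.2287 0.2346 0.2394]
foot exp .057 264 x [-0.0333  0.0403] y [-0.0316  0.029 ] z [0.052  0.062  0.0652]
```

View pics/m8.png

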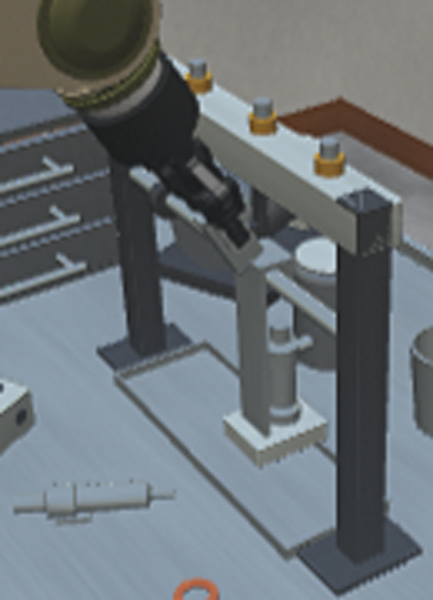

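Side view: the hook is over the rail at crop (255,262), the foot hangs above the tray, and the gripper clears the gallery. Lowering the last 5 mm.

```bash
python3 -m crank '{"hand":[255,255,255,255],"translation":[[0.001,0,0.0],[0.0025,0,-0.0005],[0.004,0,-0.0012],[0.004,0,-0.0012]],"dr":[[0,0,0],[0,0,0],[0,0,0],[0,0,0]]}'
python3 -m crank '{"hand":[255,255,255],"translation":[[0.0009,0,-0.0005],[0.0013,0,-0.0008],[0.0013,0,-0.0008]],"dr":[[0,0,0],[0,0,0],[0,0,0]]}'
python3 - <<'E'
from h import *
hang(-.0375,0,.0)
E
```

```text
time_s: 10.4
position: [0.598, 0.0974, 0.2188]
tool_rot: [[0.499, 0.035, 0.866], [-0.017, 0.999, -0.031], [-0.866, 0.001, 0.5]]
ft_force: [0.3, 0.4, -6.4]
grip_width: 0.0109
time_s: 10.7
position: [0.598, 0.0974, 0.2175]
tool_rot: [[0.5, 0.035, 0.865], [-0.017, 0.999, -0.031], [-0.866, 0.001, 0.5]]
ft_force: [0.3, 0.5, -5.8]
grip_width: 0.0111
t 10.7 tr [ 0.0003 -0.0006 -0.0006] dr [ 0.001   0.     -0.0014] F [ 0.3371  0.4704 -5.762 ]
```

```bash
python3 -m crank '{"hand":[255,255,255],"translation":[[0.0005,0,-0.0003],[0.0009,0,-0.0005],[0.0009,0,-0.0005]],"dr":[[0,0,0],[0,0,0],[0,0,0]]}'
python3 -m crank '{"hand":[255,255,255],"translation":[[0.0005,0,-0.0003],[0.0009,0,-0.0005],[0.0009,0,-0.0005]],"dr":[[0,0,0],[0,0,0],[0,0,0]]}'
python3 - <<'E'
from h import *
hang(-.0375,0,.0)
E
```

```text
time_s: 11.0
position: [0.5981, 0.0974, 0.2165]
tool_rot: [[0.5, 0.035, 0.865], [-0.017, 0.999, -0.031], [-0.866, 0.001, 0.5]]
ft_force: [0.1, -0.6, -5.5]
grip_width: 0.0108
time_s: 11.3
position: [0.5981, 0.0974, 0.2154]
tool_rot: [[0.5, 0.035, 0.865], [-0.017, 0.999, -0.031], [-0.866, 0.001, 0.5]]
ft_force: [-0.4, -0.6, -7.0]
grip_width: 0.0111
t 11.3 tr [-0.0015 -0.0006  0.0004] dr [ 0.0011 -0.     -0.0014] F [-0.4075 -0.6087 -6.9541]
```

```bash
python3 -m crank '{"hand":[255,255,255],"translation":[[0.0005,0,-0.0003],[0.0009,0,-0.0005],[0.0009,0,-0.0005]],"dr":[[0,0,0],[0,0,0],[0,0,0]]}'
python3 -m crank '{"hand":[255,255,255],"translation":[[0.0005,0,-0.0003],[0.0009,0,-0.0005],[0.0009,0,-0.0005]],"dr":[[0,0,0],[0,0,0],[0,0,0]]}'
python3 - <<'E'
from h import *
hang(-.0375,0,.0)
p,d=cams.get_image("side"); P=cloud("side",d).reshape(-1,3)
D=P-RM; X=D@RX; Y=D@RY+.0375; Z=P[:,2]
def rep(n,m): print(n,m.sum(),"x",np.percentile(X[m],[1,99]),"y",np.percentile(Y[m],[1,99]),"z",np.percentile(Z[m],[5,50,95]))
b=(abs(X)<.06)&(abs(Y)<.05)
rep("strap",b&(abs(Z-.14)<.02)&(X<-.005)&(X>-.03)); rep("hooktop exp .229",b&(Z>.222)&(Z<.236)&(X>-.012)); rep("foot exp .057",b&(Z>.048)&(Z<.062))
E
```

```text
time_s: 11.6
position: [0.5982, 0.0974, 0.2152]
tool_rot: [[0.501, 0.035, 0.865], [-0.017, 0.999, -0.031], [-0.865, 0.001, 0.501]]
ft_force: [-4.0, 1.4, 1.0]
grip_width: 0.0111
time_s: 11.9
position: [0.5983, 0.0974, 0.2151]
tool_rot: [[0.502, 0.035, 0.864], [-0.017, 0.999, -0.03], [-0.865, 0.0, 0.502]]
ft_force: [-10.0, -0.6, 6.2]
grip_width: 0.0108
t 11.9 tr [-0.0018 -0.0007  0.0003] dr [ 0.0013  0.0029 -0.0013] F [-10.0213  -0.5556   6.1585]
strap 101 x [-0.0174 -0.01  ] y [-0.0201  0.0216] z [0.1218 0.1411 0.1581]
hooktop exp .229 82 x [-0.0104  0.0171] y [-0.0441  0.0208] z [0.2224 0.2275 0.2319]
foot exp .057 232 x [-0.031   0.0427] y [-0.0309  0.0287] z [0.0492 0.0556 0.0596]
```

Seated (Fz changed sign). I'll ease off 1.2 mm so the rail carries it only lightly, then slide along +y.

```bash
python3 -m crank '{"hand":[255,255],"translation":[[-0.001,0,0.0006],[-0.001,0,0.0006]],"dr":[[0,0,0],[0,0,0]]}'
python3 -m crank '{"hand":[255,255,255,255,255],"translation":[[0,0.004,0],[0,0.012,0],[0,0.022,0],[0,0.032,0],[0,0.042,0]],"dr":[[0,0,0],[0,0,0],[0,0,0],[0,0,0],[0,0,0]]}'
python3 -m crank '{"hand":[255,255,255,255,255],"translation":[[0,0.008,0],[0,0.016,0],[0,0.024,0],[0,0.032,0],[0,0.04,0]],"dr":[[0,0,0],[0,0,0],[0,0,0],[0,0,0],[0,0,0]]}'
python3 - <<'E'
from h import *
hang(.1025,0,.0)
E
```

```text
time_s: 12.15
position: [0.5982, 0.0975, 0.2151]
tool_rot: [[0.501, 0.035, 0.865], [-0.017, 0.999, -0.031], [-0.865, 0.001, 0.501]]
ft_force: [-5.5, 0.0, 2.1]
grip_width: 0.0107
time_s: 12.65
position: [0.6001, 0.1402, 0.2151]
tool_rot: [[0.501, 0.035, 0.865], [-0.017, 0.999, -0.03], [-0.865, 0.0, 0.501]]
ft_force: [-1.1, -5.7, 0.0]
grip_width: 0.0107
time_s: 13.15
position: [0.601, 0.1792, 0.2151]
tool_rot: [[0.5, 0.035, 0.865], [-0.019, 0.999, -0.03], [-0.866, -0.001, 0.5]]
ft_force: [-2.8, -9.8, 3.7]
grip_width: 0.011
t 13.15 tr [-0.0017  0.0575  0.0007] dr [0.0017 0.0006 0.0005] F [-2.7543 -9.8119  3.7327]
```

```bash
python3 -m crank '{"hand":[255,255,255,255,255],"translation":[[-0.0003,0.007,0.0002],[-0.0005,0.014,0.0003],[-0.0005,0.021,0.0003],[-0.0005,0.028,0.0003],[-0.0005,0.034,0.0003]],"dr":[[0,0,0],[0,0,0],[0,0,0],[0,0,0],[0,0,0]]}'
python3 -m crank '{"hand":[255,255,255,255,255],"translation":[[0,0.003,0],[0,0.006,0],[0,0.009,0],[0,0.012,0],[0,0.012,0]],"dr":[[0,0,0],[0,0,0],[0,0,0],[0,0,0],[0,0,0]]}'
python3 - <<'E'
from h import *
hang(.1025,0,.0)
p,d=cams.get_image("side"); P=cloud("side",d).reshape(-1,3); cv2.imwrite("pics/s7.png",p)
D=P-RM; X=D@RX; Y=D@RY; Z=P[:,2]
def rep(n,m): print(n,m.sum(),"x",np.percentile(X[m],[1,99]),"y",np.percentile(Y[m],[1,99]),"z",np.percentile(Z[m],[5,50,95]))
b=(abs(X)<.06)&(abs(Y-.09)<.06)
rep("strap",b&(abs(Z-.14)<.02)&(X<-.005)&(X>-.03)); rep("foot",b&(Z>.05)&(Z<.062)&(X<.05))
E
```

```text
time_s: 13.65
position: [0.6017, 0.2135, 0.2152]
tool_rot: [[0.499, 0.035, 0.866], [-0.018, 0.999, -0.03], [-0.867, -0.001, 0.499]]
ft_force: [-2.4, -8.5, 1.6]
grip_width: 0.0108
time_s: 14.15
position: [0.6021, 0.2259, 0.2152]
tool_rot: [[0.499, 0.035, 0.866], [-0.017, 0.999, -0.03], [-0.866, 0.0, 0.499]]
ft_force: [-2.7, -4.7, 2.4]
grip_width: 0.0105
t 14.15 tr [-0.0013  0.0109  0.0011] dr [ 0.0014 -0.0008 -0.001 ] F [-2.7074 -4.691   2.3869]
strap 87 x [-0.0183 -0.011 ] y [0.0699 0.1112] z [0.1217 0.1403 0.158 ]
foot 178 x [-0.0316  0.0422] y [0.0605 0.118 ] z [0.0516 0.0554 0.0602]
```

```bash
python3 -m crank '{"hand":[255,255,255,255,255],"translation":[[0,0.0015,0],[0,0.003,0],[0,0.0045,0],[0,0.006,0],[0,0.0075,0]],"dr":[[0,0,0],[0,0,0],[0,0,0],[0,0,0],[0,0,0]]}'
python3 -m crank '{"hand":[255,255,255,255],"translation":[[0,0.0005,0],[0,0.001,0],[0,0.0015,0],[0,0.002,0]],"dr":[[0,0,0],[0,0,0],[0,0,0],[0,0,0]]}'
python3 -m crank '{"hand":[255,255],"translation":[[0,0.0005,0],[0,0.001,0]],"dr":[[0,0,0],[0,0,0]]}'
python3 - <<'E'
from h import *
hang(.1025,0,.0)
E
```

```text
time_s: 14.7
position: [0.6023, 0.2328, 0.2152]
tool_rot: [[0.499, 0.035, 0.866], [-0.018, 0.999, -0.031], [-0.867, -0.0, 0.499]]
ft_force: [-3.7, -6.3, 2.0]
grip_width: 0.0108
time_s: 15.1
position: [0.6027, 0.2352, 0.2151]
tool_rot: [[0.499, 0.035, 0.866], [-0.017, 0.999, -0.03], [-0.866, 0.0, 0.5]]
ft_force: [-0.8, -5.1, 0.8]
grip_width: 0.0111
time_s: 15.3
position: [0.6029, 0.236, 0.2151]
tool_rot: [[0.5, 0.035, 0.866], [-0.017, 0.999, -0.031], [-0.866, 0.001, 0.5]]
ft_force: [-0.8, -4.1, 0.4]
grip_width: 0.0108
t 15.3 tr [-0.0016  0.0007  0.0007] dr [ 0.0011 -0.0002 -0.0014] F [-0.8347 -4.0533  0.4003]
```

Fx fell from −3.7 to −0.8, so the gate has probably snapped shut. Creeping the rest in half-millimetres.

```bash
python3 -m crank '{"hand":[255,255,255],"translation":[[0,0.0004,0],[0,0.0008,0],[0,0.0008,0]],"dr":[[0,0,0],[0,0,0],[0,0,0]]}'
python3 -m crank '{"hand":[255,255,255],"translation":[[0,0.0004,0],[0,0.0008,0],[0,0.0008,0]],"dr":[[0,0,0],[0,0,0],[0,0,0]]}'
python3 - <<'E'
from h import *
hang(.1025,0,.0)
p,d=cams.get_image("side"); P=cloud("side",d).reshape(-1,3); cv2.imwrite("pics/s8.png",p)
D=P-RM; X=D@RX; Y=D@RY; Z=P[:,2]
def rep(n,m): print(n,m.sum(),"x",np.percentile(X[m],[1,99]),"y",np.percentile(Y[m],[1,99]),"z",np.percentile(Z[m],[5,50,95]))
b=(abs(X)<.06)&(abs(Y-.1)<.06)
rep("strap",b&(abs(Z-.14)<.02)&(X<-.005)&(X>-.03)); rep("foot",b&(Z>.05)&(Z<.062)&(X<.05))
for q in np.arange(.02,.085,.01):
    k=(x:=X,abs(Y-q)<.005)[1]&(X>.009)&(X<.045)&(abs(Z-.215)<.03)
    if k.any(): print("gate",round(q,3),k.sum(),X[k].min(),X[k].max())
E
```

```text
time_s: 15.6
position: [0.603, 0.2368, 0.2152]
tool_rot: [[0.5, 0.035, 0.865], [-0.017, 0.999, -0.031], [-0.866, 0.001, 0.5]]
ft_force: [0.5, -3.3, -0.0]
grip_width: 0.0109
time_s: 15.9
position: [0.6031, 0.2372, 0.2152]
tool_rot: [[0.5, 0.035, 0.866], [-0.017, 0.999, -0.031], [-0.866, 0.0, 0.5]]
ft_force: [-1.2, -5.0, -1.0]
grip_width: 0.0109
t 15.9 tr [-0.0016 -0.0005  0.0006] dr [ 0.0011 -0.0001 -0.0009] F [-1.1804 -4.9635 -0.9919]
strap 86 x [-0.0178 -0.0097] y [0.0815 0.1257] z [0.1224 0.1398 0.158 ]
foot 174 x [-0.0317  0.0424] y [0.0708 0.1307] z [0.0514 0.0555 0.0594]
gate 0.02 56 0.025471800891888823 0.040811967247032906
gate 0.03 25 0.022588642632541834 0.0321760425100191
gate 0.04 17 0.02132019648722503 0.029843286457483284
gate 0.05 15 0.016616868965659427 0.02447315300487878
gate 0.06 10 0.014707531062986846 0.021599024600251617
gate 0.07 9 0.01010531665410844 0.016039141261086486
gate 0.08 10 0.009698934120502739 0.015716819481334948
```

The gate profile matches its shut profile. The carrier centre is ≈ 1 mm short of home, so I'll keep creeping until contact shows in Fy.

```bash
python3 -m crank '{"hand":[255,255,255],"translation":[[0,0.0004,0],[0,0.0008,0],[0,0.0008,0]],"dr":[[0,0,0],[0,0,0],[0,0,0]]}'
python3 -m crank '{"hand":[255,255,255],"translation":[[0,0.0004,0],[0,0.0008,0],[0,0.0008,0]],"dr":[[0,0,0],[0,0,0],[0,0,0]]}'
```

```text
time_s: 16.25
position: [0.6031, 0.2373, 0.2152]
tool_rot: [[0.499, 0.036, 0.866], [-0.019, 0.999, -0.03], [-0.866, -0.001, 0.5]]
ft_force: [-0.4, -8.3, 0.3]
grip_width: 0.011
time_s: 16.55
position: [0.603, 0.2374, 0.2153]
tool_rot: [[0.499, 0.036, 0.866], [-0.02, 0.999, -0.03], [-0.866, -0.002, 0.5]]
ft_force: [-0.9, -12.8, 1.1]
grip_width: 0.0107
```

Stop contact: y no longer advances while Fy climbed to −12.8 N. I'll relax the push, cut the grip force, then open gradually.

```bash
python3 -m crank '{"hand":[255,255,255],"translation":[[0,-0.0009,0],[0,-0.0018,0],[0,-0.0018,0]],"dr":[[0,0,0],[0,0,0],[0,0,0]]}' 20
python3 -m crank '{"hand":[255,250,240,230,225],"translation":[[0,0,0],[0,0,0],[0,0,0],[0,0,0],[0,0,0]],"dr":[[0,0,0],[0,0,0],[0,0,0],[0,0,0],[0,0,0]]}' 20
python3 -m crank '{"hand":[220,215,210,205,200],"translation":[[0,0,0],[0,0,0],[0,0,0],[0,0,0],[0,0,0]],"dr":[[0,0,0],[0,0,0],[0,0,0],[0,0,0],[0,0,0]]}' 20
```

```text
time_s: 16.85
position: [0.6031, 0.2372, 0.2152]
tool_rot: [[0.5, 0.035, 0.865], [-0.017, 0.999, -0.031], [-0.866, 0.001, 0.5]]
ft_force: [0.1, -5.2, -1.2]
grip_width: 0.0112
time_s: 17.35
position: [0.6031, 0.2372, 0.2152]
tool_rot: [[0.5, 0.035, 0.865], [-0.017, 0.999, -0.031], [-0.866, 0.001, 0.5]]
ft_force: [0.6, -4.6, -0.9]
grip_width: 0.0112
time_s: 17.85
position: [0.6031, 0.2376, 0.2156]
tool_rot: [[0.5, 0.035, 0.865], [-0.016, 0.999, -0.031], [-0.866, 0.001, 0.501]]
ft_force: [0.6, 0.0, -0.1]
grip_width: 0.0185
```

Released with negligible force change. I'll open further, then back out along the tool axis.

```bash
python3 -m crank '{"hand":[190,175,160,150,150],"translation":[[0,0,0],[0,0,0],[0,0,0],[0,0,0],[-0.005,0,0]],"dr":[[0,0,0],[0,0,0],[0,0,0],[0,0,0],[0,0,0]]}'
python3 -m crank '{"hand":[150,150,150,150,150],"translation":[[-0.01,0,0],[-0.025,0,0],[-0.045,0,0],[-0.07,0,0],[-0.1,0,0]],"dr":[[0,0,0],[0,0,0],[0,0,0],[0,0,0],[0,0,0]]}'
python3 -m crank '{"hand":[150,150,150,150,150],"translation":[[-0.03,0,-0.01],[-0.06,0,-0.03],[-0.08,0,-0.06],[-0.09,0,-0.09],[-0.09,0,-0.09]],"dr":[[0,0,0],[0,0,0],[0,0,0],[0,0,0],[0,0,0]]}'
python3 - <<'E'
from h import *
p,d=cams.get_image("side"); t,e=cams.get_image("top"); cv2.imwrite("pics/s9.png",p); cv2.imwrite("pics/t9.png",t)
P=cloud("side",d).reshape(-1,3)
D=P-RM; X=D@RX; Y=D@RY; Z=P[:,2]
def rep(n,m): print(n,m.sum(),"x",np.percentile(X[m],[1,99]),"y",np.percentile(Y[m],[1,99]),"z",np.percentile(Z[m],[5,50,95]))
b=(abs(X)<.06)&(abs(Y-.1)<.06)
for z in (.09,.12,.16,.19): rep("strap",b&(abs(Z-z)<.01)&(X<-.005)&(X>-.03))
rep("foot",b&(Z>.05)&(Z<.062)&(X<.05)); rep("hooktop .229",b&(Z>.222)&(Z<.236)&(X<.03))
for q in np.arange(.02,.085,.01):
    k=(abs(Y-q)<.005)&(X>.009)&(X<.045)&(abs(Z-.215)<.03)
    if k.any(): print("gate",round(q,3),k.sum(),X[k].min(),X[k].max())
Q=cloud("side",d); im=p; k=(im.max(2)<60)&(abs(Q[...,0]-.5)<.12)&(abs(Q[...,1]+.37)<.12)&(Q[...,2]>.06)&(Q[...,2]<.075); print("knob",k.sum(),Q[k].mean(0))
cv2.imwrite("pics/m9.png",np.vstack([cv2.resize(p[90:250,220:420],(500,400),interpolation=2)]))
E
```

```text
time_s: 18.35
position: [0.6004, 0.2372, 0.2191]
tool_rot: [[0.499, 0.035, 0.866], [-0.017, 0.999, -0.031], [-0.867, 0.0, 0.499]]
ft_force: [-0.7, 0.7, 0.4]
grip_width: 0.0347
time_s: 18.85
position: [0.5495, 0.239, 0.3077]
tool_rot: [[0.5, 0.035, 0.865], [-0.017, 0.999, -0.031], [-0.866, 0.001, 0.5]]
ft_force: [0.4, 0.6, -0.1]
grip_width: 0.0354
time_s: 19.35
position: [0.4242, 0.2435, 0.3406]
tool_rot: [[0.501, 0.033, 0.865], [-0.015, 0.999, -0.029], [-0.865, 0.002, 0.502]]
ft_force: [0.4, 0.6, 0.1]
grip_width: 0.0352
strap 39 x [-0.018  -0.0088] y [0.0809 0.1202] z [0.0829 0.0897 0.0996]
strap 42 x [-0.0178 -0.0114] y [0.0819 0.1242] z [0.1111 0.1198 0.1287]
strap 45 x [-0.0186 -0.0129] y [0.081  0.1234] z [0.1509 0.1595 0.1686]
strap 46 x [-0.0178 -0.0101] y [0.0812 0.1224] z [0.1811 0.1899 0.1988]
foot 180 x [-0.0313  0.0412] y [0.0705 0.1312] z [0.0516 0.0556 0.0601]
hooktop .229 108 x [-0.0339  0.0169] y [0.0454 0.1268] z [0.2229 0.2279 0.2343]
gate 0.02 55 0.025382201208522002 0.039911784450184805
gate 0.03 26 0.02456651248707133 0.033228713686927674
gate 0.04 20 0.021701637705164926 0.028556925205596974
gate 0.05 13 0.01798327502510286 0.024331320794462995
gate 0.06 10 0.014586644180460023 0.02028847874134882
gate 0.07 9 0.009643073214565954 0.018049738597640315
gate 0.08 10 0.012227941845736102 0.01632894664135952
knob 315 [ 0.4987 -0.4072  0.0663]
```

View pics/m9.png

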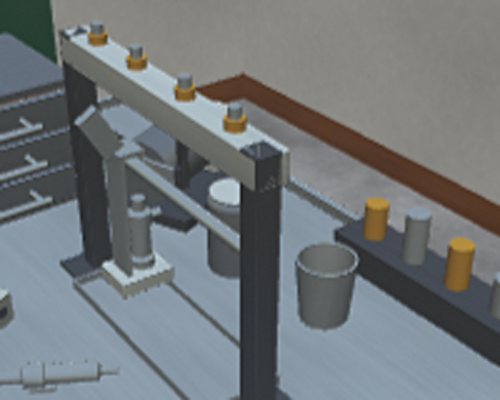

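The carrier hangs upright at the collar end (strap at crop (120,205)) and the gate is closed. I'll wait a second, then run final stillness and bystander checks.

```bash
python3 -m crank '{"hand":[150,150,150,150,150],"translation":[[0,0,0],[0,0,0],[0,0,0],[0,0,0],[0,0,0]],"dr":[[0,0,0],[0,0,0],[0,0,0],[0,0,0],[0,0,0]]}'
python3 -m crank '{"hand":[150,150,150,150,150],"translation":[[0,0,0],[0,0,0],[0,0,0],[0,0,0],[0,0,0]],"dr":[[0,0,0],[0,0,0],[0,0,0],[0,0,0],[0,0,0]]}' | head -1
python3 - <<'E'
from h import *
p,d=cams.get_image("side"); s9=cv2.imread("pics/s9.png"); s0=cv2.imread("pics/side0.png")
g=cv2.absdiff(p,s9).max(2); print("still: changed px",(g>30).sum())
g=((cv2.absdiff(p,s0).max(2)>40)*255).astype(np.uint8); n,l,st,c=cv2.connectedComponentsWithStats(g)
print("changed vs start (x,y,w,h,area):",[list(map(int,r)) for r in st[1:] if r[4]>15])
P=cloud("side",d).reshape(-1,3); D=P-RM; X=D@RX; Y=D@RY; Z=P[:,2]
m=(abs(X)<.06)&(abs(Y-.1)<.06)&(Z>.05)&(Z<.062)&(X<.05); print("foot y",np.percentile(Y[m],[1,99]))
E
```

```text
time_s: 19.95
position: [0.4279, 0.2432, 0.339]
tool_rot: [[0.5, 0.035, 0.866], [-0.017, 0.999, -0.031], [-0.866, 0.001, 0.5]]
ft_force: [-0.3, 0.2, -0.3]
grip_width: 0.0353
time_s: 20.45
still: changed px 970
changed vs start (x,y,w,h,area): [[47, 0, 103, 46, 2483], [5, 30, 175, 67, 2974], [29, 70, 65, 42, 1075], [185, 110, 16, 12, 104], [74, 121, 6, 5, 17], [250, 132, 15, 14, 91], [86, 144, 9, 13, 30], [262, 145, 15, 9, 58], [262, 155, 5, 10, 36], [261, 173, 28, 36, 484], [0, 235, 54, 64, 1657], [351, 236, 13, 35, 196], [349, 271, 32, 71, 1200], [41, 289, 88, 90, 2931], [0, 316, 37, 51, 863], [342, 325, 41, 31, 222]]
foot y [0.071  0.1303]
```

```bash
python3 -c "
from rig import env
print(env.close_job())"
```

```text
the job is handed in; nothing more can be done
None
```

The carrier is hooked on the rail, up against the stop collar, with the gate shut behind it. I released it, backed the arm clear and handed the job in at about 20.5 s of the 51 s allowed.

**How it went**
- **Tool offset:** The cameras showed the real fingertips 36 mm short of the reported TCP along the tool. The gripper body and the start pose gave the same figure, so I corrected every move for it.
- **Gripping and hooking:** I gripped the lug and lifted the carrier; the turntable and knob did not move. I then hooked it over the rail on the open side, about 160 mm before the collar.
- **Sliding home:** I slid it through the gate and crept the last millimetres in half-millimetre steps. Contact with the stop rose slowly to about 13 N, and I eased off before opening the gripper.

**Last checks**
- **Carrier:** It hangs upright. Its foot read the same within about 1 mm when released and again about 1 s later.
- **Gate:** The flap's measured shape matches the shut shape from the start.
- **Surroundings:** The knob was within 1 mm of its first position. Comparing pictures with the start showed no change at the bystanders.

**What did not agree**
- **Bump on the first entry:** I had the carrier raised too high (47 mm), and something touched the gallery, reaching 33 N at the wrist. From the geometry I believe it was the lug. I backed off, lowered the carrier and re-entered without contact.
- **Distance to the stop:** The cameras put the carrier centre about 1 mm short of home. The force contact says it is touching, and the gap is within measuring error.
- **Stillness picture:** The frame-to-frame comparison changed by 970 pixels. I put this down to the arm settling about 4 mm, but I did not check it separately.

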